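# Fit out the foot of a balcony railing post

## Robot

A 7-joint arm with a two-finger parallel gripper is mounted at the origin on the work surface. World frame = base frame: x ahead of the robot, y to its left, z up, the work surface at z = 0. Lengths are in m, angles in rad, forces in N, time in s.
With the tool pointing down it reaches from about 0.35 to 0.9 m from the base axis. Payload 7.2 kg.
Tool frame: the origin (TCP) lies midway between the tips of the shut fingers; the grasp point (between the pads) lies 19 mm behind it; z points along the fingers, y is the line along which they close (so a half turn about z gives the same grasp; the last joint's range is limited). The gripper opens to 85 mm and grips with 20 to 120 N. Pads are 22 mm wide; open, the fingers measure 114 mm over their backs; the gripper's body (76 mm by 85 mm) begins 54 mm behind the grasp point. The pads swing forward as they close: fully open they stand 13 mm farther back than shut.
Start: joints at [-1.333, 0.411, -0.013, 1.596, 0.006, 1.134, -0.082], TCP at [0.188, 0.596, 0.231] pointing down, gripper open.
Joint ranges: [-2.95, 2.95], [-0.29, 1.99], [-1.47, 1.44], [0.14, 2.54], [-1.03, 4.17], [0.13, 1.85], [-2.86, 2.86]. Speed limits (rad/s): [2.39, 2.39, 3.01, 3.01, 3.14, 3.14, 3.14].

## Interface

Orientations are given as a unit quaternion [w, x, y, z].
In Python, from bench import robot gives the robot as it stands.
- The arm moves only by the tool arm_command, never from a script. Its argument "motion" is text: rows parted by semicolons, each of 5 numbers parted by spaces: the closure, from -1 (fully open) to 1 (shut), then the shift along the world's x, y, z in m, then the turn about the world's z in rad. A call has 1 to 5 rows; each row is the pose to reach, as a shift and turn from the pose commanded when the call began; what a row does not reach only later rows make up. A row lasts 1/12 s, in which the tool goes at most 41.7 mm and 7.16 degrees, less where a joint would pass 70% of its speed; a pose out of reach is approached as far as the arm can. A call with a gripper value outside its range is refused whole. The fingers move at their own pace and stop on an object; the grip force is fixed at half the most. Time passes only in rows, so rows that repeat a pose let the fingers close. It gives the time, the measured TCP pose, the force, the opening and the grip force at its end, in the units of the state.
- robot.state(): the state, without advancing time (a new reading comes with each control period).
- robot.camera(name): name is "side" or "top"; returns a dict with "pixels" (400x640x3 uint8, red, green, blue), "vertical_fov" (degrees; the focal length in pixels is half the picture's height over the tangent of half this angle, whatever the lens; pixels are square), "cx", "cy" (the principal point, pixels), "rvec" (rotation vector, rad) and "tvec" (3), from world to camera coordinates, as OpenCV has them. Camera axes: x right, y down, z forward; pixel columns grow to the right and rows downward; lengths in m; the calibration is good to about 2 mm. A picture is of the moment at which its call begins. There is no depth.
- robot.close_job(): hands the job in; it is judged then, once.
The state is a dict: "time": time; "joint_pos": joint angles; "joint_vel": joint speeds; "joint_torque": joint torques, N m; "ee_pos": TCP position; "eef_rot": TCP orientation; "wrist_force": force on the tool from outside, world axes, zero at the start; "ft_torque": the same for the moment, N m; "gripper_width": opening from 0.0 (shut) to 1.0 (fully open); "grip_force": force on a finger pad.
Only numpy, scipy, OpenCV 4.12 (cv2) and the standard library are available. Lean on these libraries where they do the work, as an engineer would, in place of code of your own. Each camera call takes 0.05 s, during which the arm holds its last target. There are 200 camera calls.

## Task

Switch the work lamp on, then take the file from its wooden rest and run its tip slowly down in the open joint between the two terracotta tiles, from the end with the white dot to the end with the blue dot, and lay the file back on the middle of its rest. After the joint is done, thread every collar lying on the slab down over the stepped steel stub, widest first and smallest last, each fully home on its own step. When all that is done switch the lamp off, and leave the tray, the rubber float and the spare tile where they are.

Things in the scene. Friction and masses are not known exactly. Their poses are not given: they have to be found in the camera images.
- collar1: bright steel collar (a flat ring), 62 mm outside diameter, 43 mm bore, 14 mm high, 30 to 90 g. Origin: centre of its underside; z is its axis. Lies flat on the slab at the start; may be absent (then None). It belongs on the lowest (first) step of the stub.
- collar2: black rubber collar (a flat ring), 54 mm outside diameter, 34 mm bore, 14 mm high, 30 to 90 g. Origin: centre of its underside; z is its axis. Lies flat on the slab at the start; may be absent (then None). It belongs on the second step of the stub.
- collar3: brass collar (a flat ring), 46 mm outside diameter, 25 mm bore, 14 mm high, 30 to 90 g. Origin: centre of its underside; z is its axis. Lies flat on the slab at the start; may be absent (then None). It belongs on the third step of the stub.
- collar4: white plastic collar (a flat ring), 38 mm outside diameter, 16 mm bore, 14 mm high, 30 to 90 g. Origin: centre of its underside; z is its axis. Lies flat on the slab at the start; may be absent (then None). It belongs on the top (fourth) step of the stub.
- post_base (a point): Foot of the fixed stepped steel stub, on its axis, level with the tile face (18 mm above the slab); z up. The stub stands in the middle of a 150 x 150 mm tile. Collar undersides at home are 0, 15, 30 and 45 mm above this point for collar1 to collar4, whichever others are present (an absent one leaves its step bare).
- post_top (a point): Top of the stub, 60 mm above its foot. Four steps, each 15 mm high, diameters from the bottom 40, 31, 22 and 13 mm, edges chamfered by 1.2 mm. Each collar clears its own step by 1.5 mm all round and seats on the shoulder below it (collar1 on the tile). A smaller collar put on first blocks the larger ones.
- seam_start (a point): Start of the joint path (white dot, 18 mm wide, beside it): middle of the joint, level with the tile faces, 18 mm above the slab. The joint is a straight groove 10 mm wide, 9 mm deep, hard floor, 150 mm long, along this frame's y; the path runs 120 mm in +y. It lies 80 mm from the stub's axis, between the stub's tile and a 60 x 150 mm tile on the robot's side; the tile bed is fixed.
- seam_end (a point): End of the joint path, with a blue dot beside it, 120 mm from seam_start along the joint, at the height of the tile faces.
- file: Tile file, 0.1 kg, lying on its rest: blue handle 110 long x 20 wide x 22 mm high, then a flat chrome bar straight on, then a round chrome point 5 mm thick turned straight down, 100 mm ahead of the handle's middle. Origin: middle of the handle's underside; x runs along the handle towards the point, z up. Grip the handle across its width.
- file_tip (a point): Lower end of the file's point: 100 mm ahead of the file's origin and 36.5 mm below the handle's underside. In the joint it should run about 5 mm below the tile faces, at about 20 to 40 mm/s.
- rest_top (a point): Centre of the flat top of the fixed wooden rest, a block 100 x 60 mm, 45 mm high; its x runs along the 100 mm side. The file's handle lies lengthwise on it, handle's middle over this point, with the point hanging free beyond the end on the +x side.
- switch_pivot (a point): Pivot of the lamp's toggle lever, 50 mm above the slab, in the fixed white lamp's frame: the lever swings in its x-z plane, from -x (off, towards the robot) to +x (on, towards the lamp head). Lamp foot 200 x 110 x 28 mm; switch block 70 x 50 mm, top 53 mm above the slab; the lamp head begins 90 mm beyond the pivot in +x, its top 135 mm above the slab.
- switch_tip (a point): Centre of the red ball, 26 mm wide, on the end of the toggle lever, 55 mm from the pivot.
- switch (a joint): Toggle lever angle: 0 is off (leaning 0.5 rad to -x of upright), 1.0 is on (leaning 0.5 rad to +x), with stops at both; it stays where it is left. About 1 to 2 N at the ball moves it. Beyond 0.8 the lamp is on, below 0.2 it is off.
- tray: Bystander: open stainless steel tray 120 x 200 x 25 mm. Origin: centre of its underside.
- float: Bystander: grey rubber float 100 x 240 mm with a wooden handle, 67 mm high. Origin: centre of its underside.
- spare_tile: Bystander: spare terracotta tile 100 x 100 x 12 mm, flat on the slab. Origin: centre of its underside.
Things that resemble listed ones, but are neither listed nor needed, are in the scene too. Of the things shaped like the part that bears rest_top, the wooden one is meant. Several things have the shape of the collar3; the one meant has the colours described above.

How it is judged:
By the outcome, as a careful person would: the job done as asked, in the order asked, and still so for the second after the job is handed in, with the robot touching nothing.
Of collar1, collar2, collar3, collar4 only 3 to 4 are there at a start; the rules pass over those that are not, and their reading is None.
At some moment in a run one of collar1, collar2, collar3, collar4 may be knocked a few centimetres aside while the robot is not near it.
It also fails if it takes over 210 s, if anything falls off the work surface, if the arm or the gripper's body presses on something with over 40 N, if the wrist force passes 120 N, or if a joint passes its speed limit or range.

## Working session

There is one attempt and no reset: what is moved stays moved. The work goes in short steps, Python scripts to look and compute and a tool call to move; the robot and the scene stay as the last step left them, time stands still between calls to the robot, and variables do not carry over. Pictures are saved under pics/ and viewed, at most 14 in all, crops included, and the job is handed in when it is done.

Besides the shell and the picture viewer there is one more tool, called as a command line: name --argument value ..., lists and objects as JSON in quotes. arm_command: Moves the arm, as the interface text tells. Its arguments: {"type":"object","properties":{"motion":{"type":"string"}},"required":["motion"]}

```bash
mkdir -p pics; ls
cat > h.py <<'E'
import cv2,numpy as np,pickle
from bench import robot
def snap(tag):
    for n in ("side","top"):
        c=robot.camera(n); pickle.dump(c,open(f"pics/{n}.pkl","wb"))
        cv2.imwrite(f"pics/{n}_{tag}.png",c["pixels"][:,:,::-1])
def cal(n):
    c=pickle.load(open(f"pics/{n}.pkl","rb")); f=200/np.tan(np.radians(c["vertical_fov"])/2)
    K=np.array([[f,0,c["cx"]],[0,f,c["cy"]],[0,0,1]]); R=cv2.Rodrigues(np.array(c["rvec"],float))[0]; return K,R,np.array(c["tvec"],float).ravel()
def ray(n,u,v):
    K,R,t=cal(n); return -R.T@t, R.T@np.linalg.solve(K,[u,v,1.])
def atz(n,u,v,z):
    o,d=ray(n,u,v); return (o+d*(z-o[2])/d[2]).round(4)
def tri(p,q): # p side px, q top px
    A=[];b=[]
    for n,(u,v) in (("side",p),("top",q)):
        o,d=ray(n,u,v); d/=np.linalg.norm(d); P=np.eye(3)-np.outer(d,d); A.append(P);b.append(P@o)
    return np.linalg.lstsq(np.vstack(A),np.hstack(b),rcond=None)[0].round(4)
def proj(n,X):
    K,R,t=cal(n); p=K@(R@np.array(X)+t); return (p[:2]/p[2]).round(1)
E
python3 - <<'E'
from h import *
snap("0"); print(robot.state())
for n in("side","top"):
    K,R,t=cal(n); print(n,K[0,0],-R.T@t,R[2])
E
```

```text
pics
{'time': 0.1, 'joint_pos': array([-1.33320691,  0.41181071, -0.01272371,  1.59696109,  0.0055743 ,
        1.13430175, -0.08221815]), 'joint_vel': array([ 0.00087411, -0.00188391, -0.00061765, -0.00127613, -0.00237378,
        0.00015606,  0.00217019]), 'joint_torque': array([ 2.76691360e-03, -6.01821542e+01,  6.84256162e-01, -3.00084651e+01,
        1.41281902e-02,  6.42192957e-03, -2.38388952e-05]), 'ee_pos': array([0.18804083, 0.59557185, 0.23054253]), 'eef_rot': array([-7.32484261e-05,  1.52296751e-01,  9.88334547e-01, -7.19184812e-04]), 'wrist_force': array([-1.4796446 ,  0.59533086, -0.08274013]), 'ft_torque': array([-0.01513978,  0.01744023,  0.01231593]), 'grip_force': 0.0, 'gripper_width': 0.9952866432563485}
side 445.0677155462235 [0.30812013 0.90929824 0.67096905] [ 0.19921062 -0.84063176 -0.50364012]
top 365.18805488179265 [ 0.38961209 -0.04785409  1.03739787] [ 0.17489318 -0.01813558 -0.98442037]
```

View pics/top_0.png

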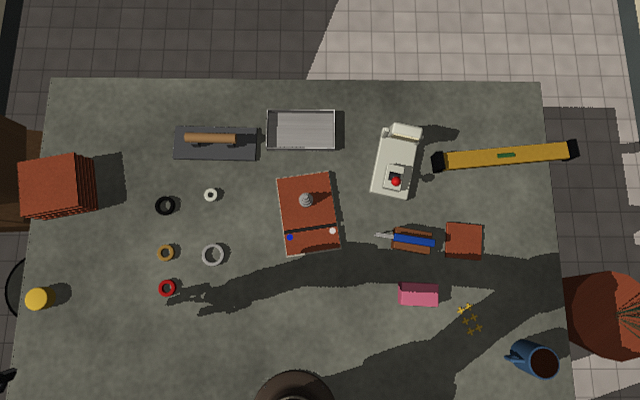

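View pics/side_0.png

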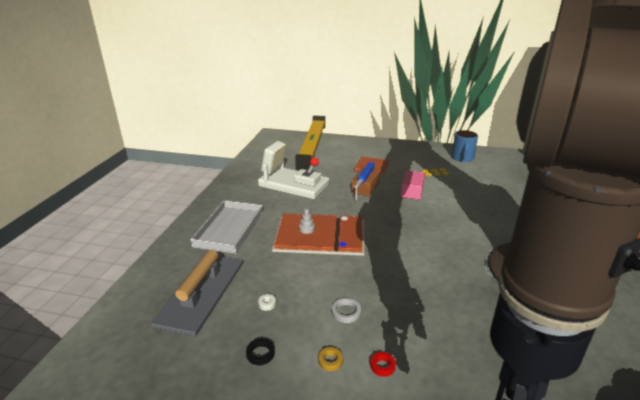

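The top view shows all four collars: steel (213,254), black (166,205), brass (166,253) and white (210,194). The red ring (167,288) is a decoy. The stub is at (306,200), the dots are at (332,231) white and (290,237) blue, the file is at (413,238) and the lever ball at (396,181). I'll enlarge crops to read these more closely.

Run:
```python
from h import *
def crop(n,x0,y0,w,h,s):
    im=cv2.imread(f"pics/{n}_0.png")[y0:y0+h,x0:x0+w]
    im=cv2.resize(im,None,fx=s,fy=s,interpolation=cv2.INTER_CUBIC)
    for i in range(0,w,10): cv2.line(im,(i*s,0),(i*s,12 if i%50==0 else 5),(255,255,255),1)
    for j in range(0,h,10): cv2.line(im,(0,j*s),(12 if j%50==0 else 5,j*s),(255,255,255),1)
    return im
cv2.imwrite("pics/ct.png",crop("top",270,110,200,150,4))
cv2.imwrite("pics/cs.png",crop("side",250,130,200,130,4))
a=crop("top",140,170,100,135,4);b=crop("side",230,280,100,135,4)[:, :]
b=crop("side",235,285,180,100,4)
c=np.zeros((540,800,3),np.uint8)
cv2.imwrite("pics/cc.png",a); cv2.imwrite("pics/cd.png",b)
print(proj("top",[0.188,.596,.231]),proj("top",[0,0,0]),proj("side",[.188,.596,.231]))
```

```text
[ -1.8 365. ] [294.5 416.7] [504.3 431.5]
```

View pics/ct.png

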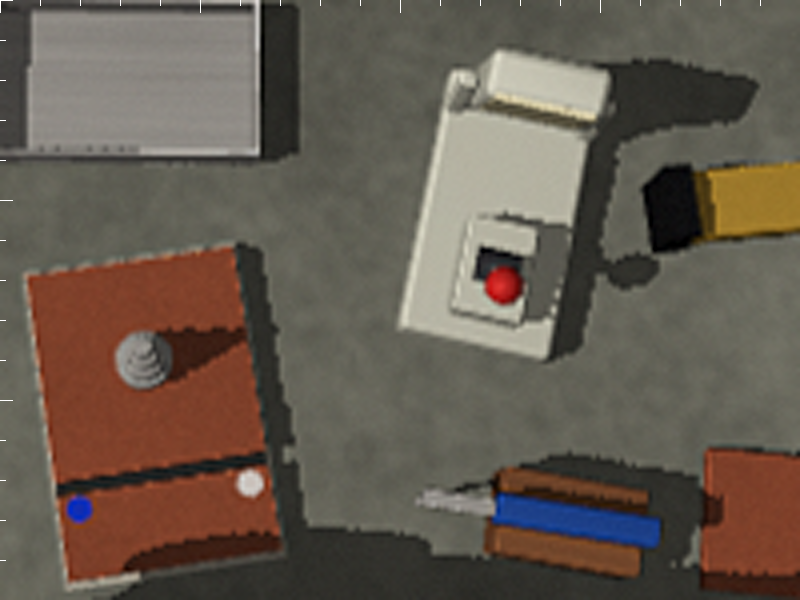

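View pics/cs.png

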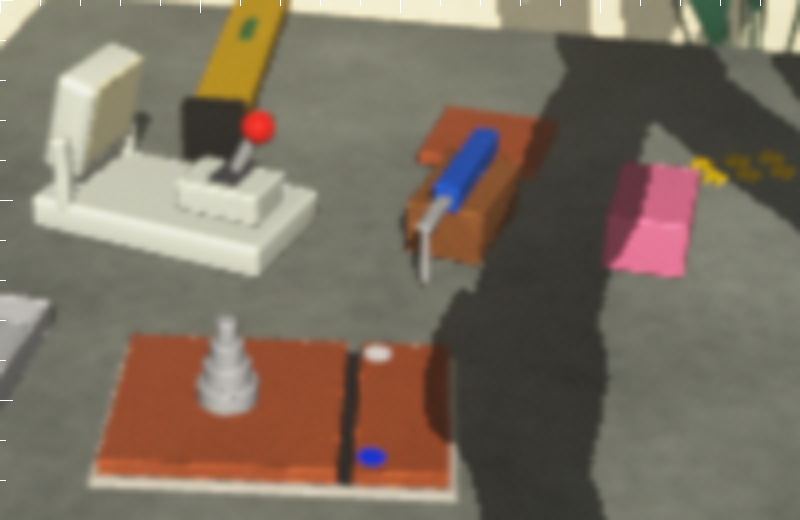

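View pics/cc.png

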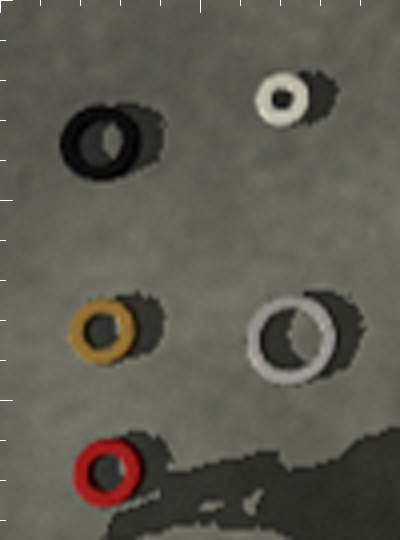

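View pics/cd.png

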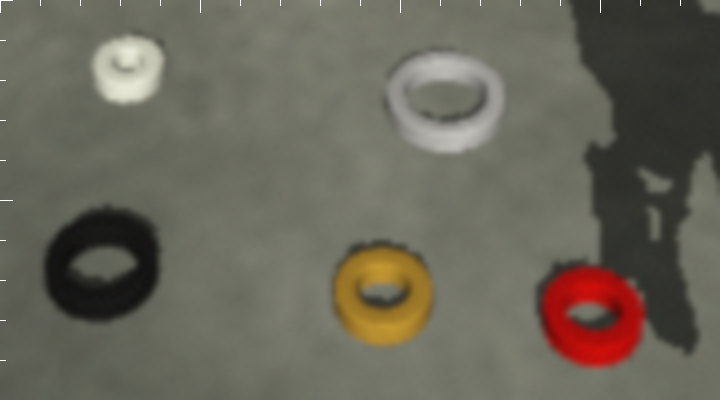

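```bash
cat > m.py <<'E'
from h import *
from scipy.optimize import least_squares
T=lambda x,y:(x/4+270,y/4+110); S=lambda x,y:(x/4+250,y/4+130)
T2=lambda x,y:(x/4+140,y/4+170); S2=lambda x,y:(x/4+235,y/4+285)
def fit(obs,x0,name,zfree=True):
    def f(p):
        c,s=np.cos(p[3]),np.sin(p[3]); r=[]
        for n,px,L in obs:
            X=[p[0]+c*L[0]-s*L[1],p[1]+s*L[0]+c*L[1],p[2]+L[2]]; r+=list(proj(n,X)-px)
        return np.array(r)
    import h
    global proj
    def proj(n,X):
        K,R,t=C[n]; q=K@(R@np.array(X)+t); return q[:2]/q[2]
    s=least_squares(f,x0,loss="soft_l1",x_scale=[.1,.1,.1,1]); print(name,s.x.round(4)); print(f(s.x).reshape(-1,2).round(1).tolist()); return s.x
C={n:cal(n) for n in("side","top")}
E
python3 - <<'E'
from m import *
print("ball",tri(S(258,127),T(503,285)))
for k,a,b in (("steel",(446,93),(291,340)),("black",(103,255),(101,143)),("brass",(382,285),(102,331)),("white",(128,60),(282,99))): print(k,tri(S2(*a),T2(*b)))
for n,uv in (("white",(250,483)),("blue",(79,510)),("j0",(266,460)),("j1",(58,490)),("c",(25,275)),("c",(237,245)),("c",(285,553)),("c",(68,583))): print(n,atz("top",*T(*uv),.018))
print("wd",tri(S(377,353),T(250,483)),"bd",tri(S(371,457),T(79,510)))
# bed frame: origin seam mid, y start->end, x robot->stub? local: x away(+stub side)
b=fit([("top",T(25,275),(.155,.075,0)),("top",T(237,245),(.155,-.075,0)),("top",T(285,553),(-.065,-.075,0)),("top",T(68,583),(-.065,.075,0)),
("top",T(266,460),(0,-.075,0)),("top",T(58,490),(0,.075,0)),("side",S(226,319),(.08,0,.06)),("side",S(135,335),(.155,-.075,0)),("side",S(452,473),(-.065,.075,0)),("side",S(97,461),(.155,.075,0))],[.4,0,.018,.2],"bed")
r=fit([("top",T(502,467),(.05,-.03,0)),("top",T(649,492),(-.05,-.03,0)),("top",T(638,577),(-.05,.03,0)),("top",T(488,552),(.05,.03,0))],[.4,-.3,.045,1.57],"rest")
h=fit([("top",T(497,493),(.055,-.01,.022)),("top",T(660,518),(-.055,-.01,.022)),("top",T(658,546),(-.055,.01,.022)),("top",T(497,518),(.055,.01,.022)),("side",S(426,282),(.1,0,-.0365)),("side",S(485,130),(-.055,0,.022))],[.4,-.3,.045,1.57],"file")
for n in [("foot",400,328,.028),("foot",548,360,.028),("blk",470,215,.053),("blk",537,225,.053),("blk",523,325,.053),("blk",450,312,.053)]: print(n[0],atz("top",*T(n[1],n[2]),n[3]))
E
```

```text
ball [ 0.6055 -0.2649  0.0997]
steel [0.4156 0.2302 0.0119]
black [0.5531 0.3706 0.0119]
brass [0.4218 0.3597 0.0133]
white [0.5845 0.2448 0.0133]
white [ 0.4838 -0.1009  0.018 ]
blue [0.4647 0.0182 0.018 ]
j0 [ 0.4999 -0.1122  0.018 ]
j1 [0.4786 0.033  0.018 ]
c [0.6322 0.0592 0.018 ]
c [ 0.6551 -0.0925  0.018 ]
c [ 0.4352 -0.1249  0.018 ]
c [0.4146 0.025  0.018 ]
wd [ 0.4823 -0.1011  0.018 ] bd [0.4637 0.0181 0.0179]
bed [ 0.4884 -0.0402  0.0169  0.1517]
[[0.7, 0.8], [-0.6, 0.8], [-0.3, -0.1], [0.3, 0.7], [0.7, 0.1], [-0.3, 0.6], [-0.3, 0.0], [-1.0, -0.6], [-0.8, 0.4], [-0.6, -0.4]]
rest [ 0.4547 -0.3141  0.0542  1.3981]
[[0.0, -0.5], [-0.3, -0.3], [-0.2, 0.5], [0.5, 0.3]]
file [ 0.4549 -0.317   0.0437  1.4262]
[[0.2, 0.1], [0.3, -0.1], [0.2, 0.3], [-0.6, 1.3], [-1.3, 0.5], [-0.6, -0.5]]
foot [ 0.5927 -0.2071  0.028 ]
foot [ 0.5701 -0.3112  0.028 ]
blk [ 0.6684 -0.2541  0.053 ]
blk [ 0.6614 -0.3009  0.053 ]
blk [ 0.5901 -0.2883  0.053 ]
blk [ 0.599 -0.238  0.053]
```

The fits agree well across both views. From them: stub (0.5675, -0.028), seam start (0.4975, -0.0995) to end (0.4793, 0.0191), file (0.455, -0.317) with yaw 1.426, and lever pivot (0.631, -0.270) with lamp yaw about -0.21. I'll swing over to the lever first.

arm_command --motion "1 0.075 -0.17 0 0.02; 1 0.075 -0.17 0 0.02; 1 0.075 -0.17 0 0.02; 1 0.075 -0.17 0 0.02; 1 0.075 -0.17 0 0.02"

```text
time: 0.52
ee_pos: [0.2655, 0.4208, 0.2309]
eef_rot: [0.0, 0.145, 0.989, -0.001]
wrist_force: [0.4, -0.0, 0.4]
gripper_width: 0.3
grip_force: 0.0
```

arm_command --motion "1 0.075 -0.17 0 0.02; 1 0.075 -0.17 0 0.02; 1 0.075 -0.17 0 0.02; 1 0.075 -0.17 0 0.02; 1 0.075 -0.17 0 0.02"

```text
time: 0.93
ee_pos: [0.3396, 0.251, 0.2312]
eef_rot: [0.0, 0.135, 0.991, -0.001]
wrist_force: [0.3, -0.2, -0.2]
gripper_width: -0.001
grip_force: 0.0
```

arm_command --motion "1 0.075 -0.17 0 0.02; 1 0.075 -0.17 0 0.02; 1 0.075 -0.17 0 0.02; 1 0.075 -0.17 0 0.02; 1 0.075 -0.17 0 0.02"

```text
time: 1.35
ee_pos: [0.4143, 0.0811, 0.2315]
eef_rot: [0.0, 0.125, 0.992, -0.0]
wrist_force: [0.2, 0.4, 0.4]
gripper_width: -0.005
grip_force: 0.0
```

arm_command --motion "1 0.075 -0.17 0 0.02; 1 0.075 -0.17 0 0.02; 1 0.075 -0.17 0 0.02; 1 0.075 -0.17 0 0.02; 1 0.075 -0.17 0 0.02"

```text
time: 1.77
ee_pos: [0.4891, -0.0892, 0.2315]
eef_rot: [0.001, 0.115, 0.993, -0.001]
wrist_force: [-0.1, -0.0, -0.8]
gripper_width: -0.001
grip_force: 0.0
```

arm_command --motion "1 0.075 -0.17 0 0.02; 1 0.075 -0.17 0 0.02; 1 0.075 -0.17 0 0.02; 1 0.075 -0.17 0 0.02; 1 0.075 -0.17 0 0.02"

```text
time: 2.18
ee_pos: [0.5635, -0.2593, 0.2308]
eef_rot: [-0.0, 0.104, 0.995, -0.001]
wrist_force: [-0.9, -0.4, 1.0]
gripper_width: 0.002
grip_force: 0.0
```

arm_command --motion "1 0 0.003 -0.04 0; 1 0 0.003 -0.08 0; 1 0 0.003 -0.12 0; 1 0 0.003 -0.144 0; 1 0 0.003 -0.144 0"

```text
time: 2.6
ee_pos: [0.5595, -0.2491, 0.0814]
eef_rot: [-0.005, 0.103, 0.995, 0.001]
wrist_force: [-1.3, 0.4, 0.3]
gripper_width: 0.003
grip_force: 0.0
```

arm_command --motion "1 0.01 -0.002 0 0; 1 0.02 -0.004 0 0; 1 0.03 -0.006 0 0; 1 0.04 -0.008 0 0; 1 0.047 -0.01 0 0"

```text
time: 3.02
ee_pos: [0.6113, -0.2613, 0.0891]
eef_rot: [0.001, 0.103, 0.995, -0.0]
wrist_force: [-2.5, 0.2, 1.1]
gripper_width: 0.002
grip_force: 0.8
```

arm_command --motion "1 0.003 -0.0006 0 0; 1 0.006 -0.0013 0 0; 1 0.009 -0.002 0 0; 1 0.012 -0.0025 0 0; 1 0.012 -0.0025 0 0"

```text
time: 3.43
ee_pos: [0.6226, -0.2636, 0.0875]
eef_rot: [0.0, 0.103, 0.995, -0.0]
wrist_force: [0.4, 0.2, 0.2]
gripper_width: 0.002
grip_force: 0.0
```

Run:
```python
from h import *
snap("1")
im=cv2.imread("pics/side_1.png")[100:230,230:420]; im2=cv2.imread("pics/top_1.png")[110:240,350:540]
cv2.imwrite("pics/l1.png",cv2.resize(np.hstack([im,im2]),None,fx=2.1,fy=2.1))
```

```text
(no output)
```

View pics/l1.png

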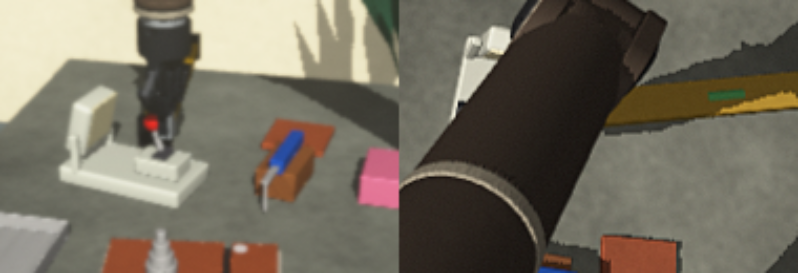

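The side view shows the ball moved towards the lamp head, at about (302.4, 159) px. I'll compare that with the projected lever arc.

Run:
```python
from h import *
im=robot and cv2.imread("pics/side_1.png")[:,:,::-1].astype(int)
m=(im[:,:,0]>150)&(im[:,:,1]<60)&(im[:,:,2]<60); v,u=np.nonzero(m[130:190,270:340]); print("red",u.mean()+270,v.mean()+130,len(u))
im=cv2.imread("pics/side_0.png")[:,:,::-1].astype(int)
m=(im[:,:,0]>150)&(im[:,:,1]<60)&(im[:,:,2]<60); v,u=np.nonzero(m[130:190,270:340]); print("red0",u.mean()+270,v.mean()+130,len(u))
for a in (-.5,0,.3,.4,.5):
    x=.055*np.sin(a); print(a,proj("side",[.6313+x*.978,-.2704-x*.208,.05+.055*np.cos(a)]))
print(robot.state()["ee_pos"])
```

```text
red 301.6363636363636 158.6818181818182 22
red0 313.775 161.4 40
-0.5 [313.9 162.1]
0 [306.  158.5]
0.3 [301.2 158.3]
0.4 [299.7 158.5]
0.5 [298.3 159. ]
[ 0.62226465 -0.26349231  0.08730271]
```

arm_command --motion "1 0.003 -0.0006 0 0; 1 0.006 -0.0013 0 0; 1 0.009 -0.002 0 0; 1 0.011 -0.0023 0 0; 1 0.011 -0.0023 0 0"

```text
time: 3.95
ee_pos: [0.6336, -0.2657, 0.0871]
eef_rot: [-0.0, 0.103, 0.995, -0.0]
wrist_force: [0.1, -0.4, -1.3]
gripper_width: -0.003
grip_force: 0.2
```

arm_command --motion "1 0.002 0 0 0; 1 0.002 0 0 0; 1 0.004 -0.001 0 0; 1 0.004 -0.001 0 0; 1 0.004 -0.001 0 0"

```text
time: 4.37
ee_pos: [0.635, -0.266, 0.0869]
eef_rot: [-0.002, 0.103, 0.995, 0.001]
wrist_force: [-9.2, 2.9, 3.6]
gripper_width: -0.004
grip_force: 4.7
```

Run:
```python
from h import *
snap("2")
im=cv2.imread("pics/side_2.png")[:,:,::-1].astype(int)
m=(im[:,:,0]>150)&(im[:,:,1]<60)&(im[:,:,2]<60); v,u=np.nonzero(m[130:190,270:340]); print("red",u.mean()+270,v.mean()+130,len(u),u.min()+270)
im=cv2.imread("pics/side_0.png")[:,:,::-1].astype(int)
m=(im[:,:,0]>150)&(im[:,:,1]<60)&(im[:,:,2]<60); v,u=np.nonzero(m[130:190,270:340]);print(u.min()+270)
```

```text
red 298.11538461538464 158.92307692307693 26 296
311
```

The lever is at its stop (9 N, ball centred on the predicted "on" pixel). I'll back off and go to the file, opening the gripper on the way.

arm_command --motion "1 -0.03 0.006 0 0; 1 -0.03 0.006 0.03 0; 1 -0.03 0.006 0.06 0; 0 -0.03 0.006 0.09 0; -1 -0.03 0.006 0.09 0"

```text
time: 4.88
ee_pos: [0.6104, -0.2628, 0.1843]
eef_rot: [0.005, 0.103, 0.995, -0.001]
wrist_force: [1.2, -1.0, 0.3]
gripper_width: 0.273
grip_force: 0.0
```

arm_command --motion "-1 -0.015 -0.006 0 -0.12; -1 -0.03 -0.012 0 -0.24; -1 -0.045 -0.018 0 -0.36; -1 -0.06 -0.024 0 -0.48; -1 -0.075 -0.03 0 -0.6"

```text
time: 5.3
ee_pos: [0.5322, -0.2913, 0.1778]
eef_rot: [0.001, 0.395, 0.919, 0.0]
wrist_force: [-0.5, 0.1, -0.6]
gripper_width: 0.976
grip_force: 0.0
```

arm_command --motion "-1 -0.015 -0.006 0 -0.12; -1 -0.03 -0.012 0 -0.24; -1 -0.045 -0.018 0 -0.36; -1 -0.06 -0.024 0 -0.48; -1 -0.075 -0.03 0 -0.6"

```text
time: 5.72
ee_pos: [0.4572, -0.3214, 0.1778]
eef_rot: [0.001, 0.649, 0.761, 0.0]
wrist_force: [0.0, -0.6, 0.3]
gripper_width: 1.003
grip_force: 0.0
```

arm_command --motion "-1 -0.001 0 0 -0.1; -1 -0.002 0 0 -0.2; -1 -0.002 0 0 -0.31; -1 -0.002 0 0 -0.31; -1 -0.002 0 0 -0.31"

```text
time: 6.13
ee_pos: [0.4557, -0.3209, 0.1774]
eef_rot: [0.001, 0.755, 0.655, -0.0]
wrist_force: [-0.6, 0.1, -0.6]
gripper_width: 0.999
grip_force: 0.0
```

arm_command --motion "-1 -0.001 0.004 -0.035 0; -1 -0.001 0.004 -0.07 0; -1 -0.001 0.004 -0.1 0; -1 -0.001 0.004 -0.12 0; -1 -0.001 0.004 -0.128 0"

```text
time: 6.55
ee_pos: [0.4532, -0.3157, 0.0466]
eef_rot: [-0.002, 0.755, 0.655, -0.001]
wrist_force: [-0.8, 0.7, 0.4]
gripper_width: 1.001
grip_force: 0.0
```

arm_command --motion "-1 0 0 0 0; 0 0 0 0 0; 0.3 0 0 0 0; 1 0 0 0 0; 1 0 0 0 0"

```text
time: 6.97
ee_pos: [0.4549, -0.3171, 0.0505]
eef_rot: [0.001, 0.756, 0.654, 0.001]
wrist_force: [-0.6, -0.3, -0.3]
gripper_width: 0.452
grip_force: 0.0
```

arm_command --motion "1 0 0 0 0; 1 0 0 0 0; 1 0 0 0 0; 1 0 0 0 0; 1 0 0 0 0"

```text
time: 7.38
ee_pos: [0.4548, -0.317, 0.0502]
eef_rot: [0.001, 0.756, 0.654, 0.001]
wrist_force: [-0.6, 0.7, 7.0]
gripper_width: 0.219
grip_force: 60.1
```

arm_command --motion "1 0 0 0.01 0; 1 0 0 0.03 0; 1 0 0 0.055 0; 1 0 0 0.08 0; 1 0 0 0.08 0"

```text
time: 7.8
ee_pos: [0.4556, -0.3188, 0.1339]
eef_rot: [0.003, 0.757, 0.654, 0.001]
wrist_force: [0.7, -0.6, -0.7]
gripper_width: 0.218
grip_force: 59.2
```

arm_command --motion "1 0.006 0.025 0 0; 1 0.012 0.05 0 0; 1 0.018 0.075 0 0; 1 0.024 0.1 0 0; 1 0.028 0.118 0 0"

```text
time: 8.22
ee_pos: [0.4825, -0.1963, 0.1293]
eef_rot: [-0.001, 0.756, 0.655, 0.0]
wrist_force: [0.1, 0.0, -0.7]
gripper_width: 0.22
grip_force: 59.2
```

arm_command --motion "1 0 0 0 0; 1 0 0 0 0; 1 0 0 0 0; 1 0 0 0 0; 1 0 0 0 0"

```text
time: 8.63
ee_pos: [0.4818, -0.2, 0.1295]
eef_rot: [0.0, 0.757, 0.653, -0.0]
wrist_force: [-0.9, 0.2, -0.8]
gripper_width: 0.218
grip_force: 59.2
```

Run:
```python
from h import *
snap("3"); s=robot.state(); p=s["ee_pos"]; q=s["eef_rot"]; print(p,q,s["gripper_width"],s["wrist_force"])
a=2*np.arctan2(q[2],q[1]); d=np.array([np.cos(a),np.sin(a),0]); 
for k in (.1,): 
    t=p+k*d-[0,0,.0385]; print("tip exp",t,proj("side",t),proj("top",t))
o=proj("side",t); x0,y0=int(o[0])-60,int(o[1])-45
im=cv2.imread("pics/side_3.png")[y0:y0+90,x0:x0+120]; print(x0,y0)
cv2.imwrite("pics/l3.png",cv2.resize(im,None,fx=6,fy=6,interpolation=cv2.INTER_CUBIC))
```

```text
[ 0.48185027 -0.19973158  0.1293887 ] [ 1.25558547e-04  7.56961806e-01  6.53459109e-01 -4.31022584e-05] 0.2176955731184146 [ 0.15283096  0.15751541 -0.25689801]
tip exp [ 0.49644851 -0.10080286  0.0908887 ] [339.  194.4] [333.9 223.3]
279 149
```

View pics/l3.png

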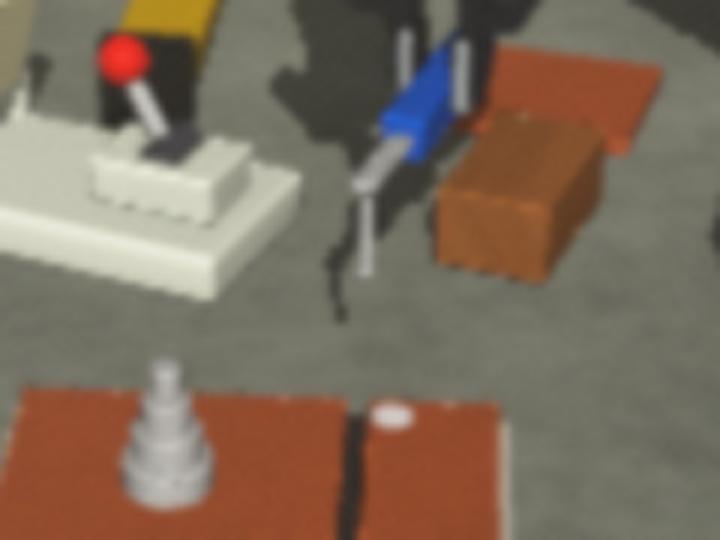

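The tip is at about (340,195) px, within 1 px of the prediction, and the lever is leaning to "on". I'll descend to 12 mm above the faces and check against the groove.

arm_command --motion "1 0.001 0.001 -0.02 0; 1 0.001 0.001 -0.04 0; 1 0.001 0.001 -0.057 0; 1 0.001 0.001 -0.057 0; 1 0.001 0.001 -0.057 0"

```text
time: 9.15
ee_pos: [0.4825, -0.1984, 0.072]
eef_rot: [-0.001, 0.757, 0.654, -0.001]
wrist_force: [-0.4, -0.2, -0.6]
gripper_width: 0.219
grip_force: 59.2
```

Run:
```python
from h import *
snap("4"); s=robot.state(); p=s["ee_pos"]; q=s["eef_rot"]; print(p,s["wrist_force"])
a=2*np.arctan2(q[2],q[1]); d=np.array([np.cos(a),np.sin(a),0]); t=p+.1*d-[0,0,.0417]; print("tip",t,proj("side",t))
c,sn=np.cos(.1517),np.sin(.1517); m=np.array([.4884,-.0402,.018]); Y=np.array([-sn,c,0]); X=np.array([c,sn,0])
print("lateral",(t-m)@X,"along",(t-m)@Y)
for k in (-.075,-.06,.06,.075): print(k,proj("side",m+k*Y),proj("top",m+k*Y))
im=cv2.imread("pics/side_4.png")[185:255,305:375]
cv2.imwrite("pics/l4.png",cv2.resize(im,None,fx=8,fy=8,interpolation=cv2.INTER_CUBIC))
```

```text
[ 0.48350151 -0.19858754  0.07319017] [ 0.03430233 -0.53621811 -1.00790402]
tip [ 0.49802781 -0.09964823  0.03149017] [338.  213.6]
lateral 0.0005334892540088228 along -0.060220444805716485
-0.075 [338.4 214.9] [337.3 225.1]
-0.06 [338.2 217.8] [332.  225.9]
0.06 [336.1 243.6] [289.5 232.3]
0.075 [335.8 247.1] [284.1 233.1]
```

View pics/l4.png

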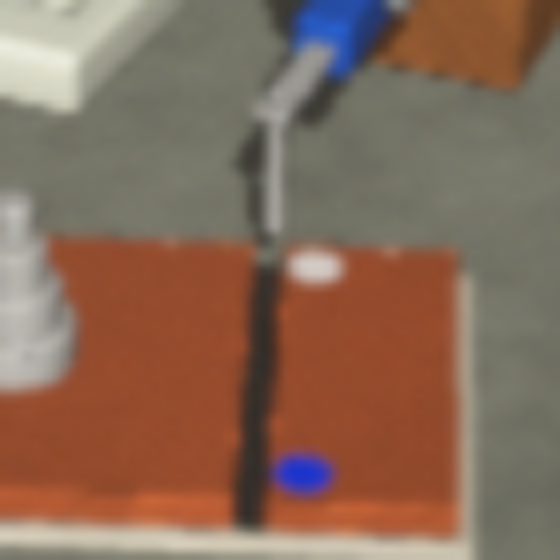

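The tip is at (338.9,214.6) px and the groove at (338.1,218.8), so it's about 1.5 mm too near the robot. I'll shift 1 mm and go down in.

arm_command --motion "1 0.001 0 -0.003 0; 1 0.001 0 -0.007 0; 1 0.001 0 -0.011 0; 1 0.001 0 -0.015 0; 1 0.001 0 -0.0185 0"

```text
time: 9.67
ee_pos: [0.4841, -0.1976, 0.0534]
eef_rot: [-0.0, 0.756, 0.654, 0.0]
wrist_force: [0.6, 0.7, -0.1]
gripper_width: 0.217
grip_force: 59.2
```

arm_command --motion "1 0 0 0 0; 1 0 0 0 0; 1 0 0 0 0; 1 0 0 0 0; 1 0 0 0 0"

```text
time: 10.08
ee_pos: [0.4843, -0.1978, 0.0539]
eef_rot: [0.0, 0.756, 0.654, 0.0]
wrist_force: [0.6, -0.3, -0.9]
gripper_width: 0.22
grip_force: 59.2
```

arm_command --motion "1 0.0002 -0.0015 0 0; 1 0.0005 -0.003 0 0; 1 0.0005 -0.003 0 0"

```text
time: 10.33
ee_pos: [0.4848, -0.2012, 0.0539]
eef_rot: [0.0, 0.757, 0.654, 0.0]
wrist_force: [-0.3, 0.3, -1.0]
gripper_width: 0.218
grip_force: 59.2
```

arm_command --motion "1 -0.0004 0.0025 0 0; 1 -0.0008 0.005 0 0; 1 -0.0011 0.0074 0 0; 1 -0.0015 0.0099 0 0; 1 -0.0019 0.0124 0 0"

```text
time: 10.75
ee_pos: [0.4827, -0.1879, 0.0538]
eef_rot: [-0.0, 0.756, 0.654, 0.0]
wrist_force: [-0.2, -0.3, -0.4]
gripper_width: 0.217
grip_force: 59.2
```

arm_command --motion "1 -0.0004 0.0025 0 0; 1 -0.0008 0.005 0 0; 1 -0.0011 0.0074 0 0; 1 -0.0015 0.0099 0 0; 1 -0.0019 0.0124 0 0"

```text
time: 11.17
ee_pos: [0.4808, -0.1758, 0.0538]
eef_rot: [0.0, 0.756, 0.654, 0.0]
wrist_force: [0.5, -0.5, -0.9]
gripper_width: 0.22
grip_force: 59.2
```

arm_command --motion "1 -0.0004 0.0025 0 0; 1 -0.0008 0.005 0 0; 1 -0.0011 0.0074 0 0; 1 -0.0015 0.0099 0 0; 1 -0.0019 0.0124 0 0"

```text
time: 11.58
ee_pos: [0.479, -0.1634, 0.0538]
eef_rot: [0.0, 0.756, 0.654, 0.0]
wrist_force: [1.0, -0.0, -1.4]
gripper_width: 0.216
grip_force: 59.2
```

arm_command --motion "1 -0.0004 0.0025 0 0; 1 -0.0008 0.005 0 0; 1 -0.0011 0.0074 0 0; 1 -0.0015 0.0099 0 0; 1 -0.0019 0.0124 0 0"

```text
time: 12.0
ee_pos: [0.477, -0.1509, 0.0538]
eef_rot: [0.0, 0.756, 0.654, 0.0]
wrist_force: [0.1, -0.6, -1.1]
gripper_width: 0.212
grip_force: 59.2
```

arm_command --motion "1 -0.0004 0.0025 0 0; 1 -0.0008 0.005 0 0; 1 -0.0011 0.0074 0 0; 1 -0.0015 0.0099 0 0; 1 -0.0019 0.0124 0 0"

```text
time: 12.42
ee_pos: [0.4751, -0.1386, 0.0538]
eef_rot: [-0.0, 0.756, 0.654, -0.0]
wrist_force: [0.2, -0.3, -0.4]
gripper_width: 0.216
grip_force: 59.2
```

arm_command --motion "1 -0.0004 0.0025 0 0; 1 -0.0008 0.005 0 0; 1 -0.0011 0.0074 0 0; 1 -0.0015 0.0099 0 0; 1 -0.0019 0.0124 0 0"

```text
time: 12.83
ee_pos: [0.4732, -0.1262, 0.0538]
eef_rot: [0.0, 0.756, 0.654, 0.0]
wrist_force: [0.3, -0.7, -1.9]
gripper_width: 0.215
grip_force: 59.2
```

arm_command --motion "1 -0.0004 0.0025 0 0; 1 -0.0008 0.005 0 0; 1 -0.0011 0.0074 0 0; 1 -0.0015 0.0099 0 0; 1 -0.0019 0.0124 0 0"

```text
time: 13.25
ee_pos: [0.4713, -0.1138, 0.0538]
eef_rot: [-0.0, 0.756, 0.654, 0.0]
wrist_force: [0.6, -0.7, -0.0]
gripper_width: 0.22
grip_force: 59.2
```

arm_command --motion "1 -0.0004 0.0025 0 0; 1 -0.0008 0.005 0 0; 1 -0.0011 0.0074 0 0; 1 -0.0015 0.0099 0 0; 1 -0.0019 0.0124 0 0"

```text
time: 13.67
ee_pos: [0.4694, -0.1014, 0.0538]
eef_rot: [0.0, 0.756, 0.654, 0.0]
wrist_force: [0.0, 0.7, -1.1]
gripper_width: 0.214
grip_force: 59.2
```

arm_command --motion "1 -0.0004 0.0025 0 0; 1 -0.0008 0.005 0 0; 1 -0.0011 0.0074 0 0; 1 -0.0015 0.0099 0 0; 1 -0.0019 0.0124 0 0"

```text
time: 14.08
ee_pos: [0.4675, -0.089, 0.0538]
eef_rot: [0.0, 0.756, 0.654, -0.0]
wrist_force: [0.4, -0.4, -1.8]
gripper_width: 0.219
grip_force: 59.2
```

arm_command --motion "1 -0.0004 0.0025 0 0; 1 -0.0008 0.005 0 0; 1 -0.0011 0.0074 0 0; 1 -0.0015 0.0099 0 0; 1 -0.0019 0.0124 0 0"

```text
time: 14.5
ee_pos: [0.4656, -0.0765, 0.0538]
eef_rot: [0.0, 0.756, 0.654, 0.0]
wrist_force: [-0.3, 0.8, -0.5]
gripper_width: 0.218
grip_force: 59.2
```

arm_command --motion "1 -0.0003 0.002 0 0; 1 -0.0003 0.002 0 0; 1 -0.0003 0.002 0 0"

```text
time: 14.75
ee_pos: [0.4654, -0.0747, 0.0538]
eef_rot: [0.0, 0.756, 0.654, 0.0]
wrist_force: [-0.1, 0.3, -1.2]
gripper_width: 0.213
grip_force: 59.2
```

Run:
```python
from h import *
snap("5"); s=robot.state(); p=s["ee_pos"]; q=s["eef_rot"]; print(p,s["wrist_force"])
a=2*np.arctan2(q[2],q[1]); d=np.array([np.cos(a),np.sin(a),0]); t=p+.1*d-[0,0,.0417]; print("tip",t,proj("side",t))
c,sn=np.cos(.1517),np.sin(.1517); m=np.array([.4884,-.0402,.018]); Y=np.array([-sn,c,0]); X=np.array([c,sn,0])
print("lateral",(t-m)@X,"along",(t-m)@Y)
im=cv2.imread("pics/side_5.png")[190:260,300:380]
cv2.imwrite("pics/l5.png",cv2.resize(im,None,fx=7,fy=7,interpolation=cv2.INTER_CUBIC))
```

```text
[ 0.46543665 -0.07492116  0.05384165] [ 0.45250444  0.06900744 -0.7427627 ]
tip [0.47989195 0.02402855 0.01214165] [335.4 246.6]
lateral 0.0012958032053164237 along 0.06477664984315634
```

View pics/l5.png

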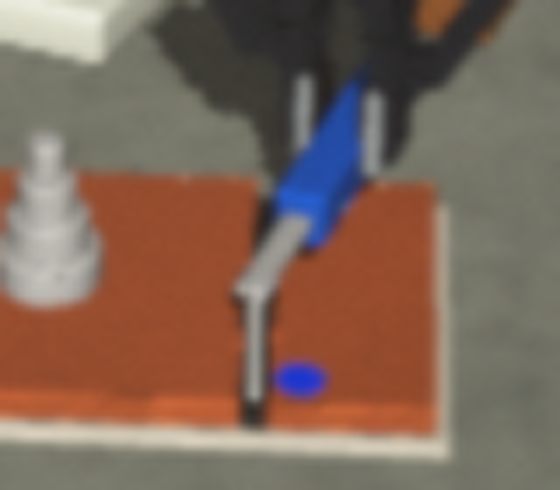

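The tip is in the groove, past the blue dot, with no load throughout. I'll take the file back to the rest.

arm_command --motion "1 0 0 0.015 0; 1 0 0 0.035 0; 1 0 0 0.06 0; 1 0 0 0.08 0; 1 0 0 0.08 0"

```text
time: 15.27
ee_pos: [0.4672, -0.0757, 0.1367]
eef_rot: [0.001, 0.757, 0.654, 0.002]
wrist_force: [1.1, 0.7, -1.4]
gripper_width: 0.22
grip_force: 59.2
```

arm_command --motion "1 -0.001 -0.024 0 0; 1 -0.002 -0.048 0 0; 1 -0.003 -0.072 0 0; 1 -0.004 -0.096 0 0; 1 -0.005 -0.12 0 0"

```text
time: 15.68
ee_pos: [0.46, -0.1957, 0.1332]
eef_rot: [-0.0, 0.756, 0.654, -0.0]
wrist_force: [0.2, -0.4, -1.4]
gripper_width: 0.217
grip_force: 59.2
```

arm_command --motion "1 -0.001 -0.024 0 0; 1 -0.002 -0.048 0 0; 1 -0.003 -0.072 0 0; 1 -0.004 -0.096 0 0; 1 -0.005 -0.12 0 0"

```text
time: 16.1
ee_pos: [0.4549, -0.3158, 0.1329]
eef_rot: [-0.0, 0.757, 0.654, 0.0]
wrist_force: [1.8, 0.4, -0.5]
gripper_width: 0.218
grip_force: 59.2
```

arm_command --motion "1 0 -0.001 0 0; 1 0 -0.0015 0 0; 1 0 -0.0015 0 0; 1 0 -0.0015 0 0; 1 0 -0.0015 0 0"

```text
time: 16.52
ee_pos: [0.4557, -0.315, 0.1335]
eef_rot: [-0.0, 0.756, 0.655, 0.0]
wrist_force: [-0.4, -1.0, -0.6]
gripper_width: 0.219
grip_force: 59.2
```

arm_command --motion "1 0 -0.0015 -0.025 0; 1 0 -0.0015 -0.05 0; 1 0 -0.0015 -0.065 0; 1 0 -0.0015 -0.072 0; 1 0 -0.0015 -0.077 0"

```text
time: 16.93
ee_pos: [0.4553, -0.3169, 0.056]
eef_rot: [-0.001, 0.756, 0.654, -0.0]
wrist_force: [-0.1, 0.5, -0.7]
gripper_width: 0.217
grip_force: 59.2
```

arm_command --motion "1 0 0 -0.002 0; 1 0 0 -0.004 0; 1 0 0 -0.0055 0; 1 0 0 -0.0055 0; 1 0 0 -0.0055 0"

```text
time: 17.35
ee_pos: [0.4557, -0.3179, 0.0518]
eef_rot: [0.0, 0.756, 0.654, 0.0]
wrist_force: [-0.4, 1.3, -1.3]
gripper_width: 0.217
grip_force: 59.2
```

arm_command --motion "1 0 0 -0.001 0; 1 0 0 -0.0015 0; 1 0 0 -0.0015 0; 0.3 0 0 -0.0015 0; -0.3 0 0 -0.001 0"

```text
time: 17.77
ee_pos: [0.4554, -0.3178, 0.0503]
eef_rot: [0.0, 0.756, 0.654, 0.0]
wrist_force: [-0.3, 0.1, -0.6]
gripper_width: 0.475
grip_force: 0.0
```

arm_command --motion "-1 0 0 0 0; -1 0 0 0.005 0; -1 0 0 0.03 0; -1 0 0 0.07 0; -1 0 0 0.11 0"

```text
time: 18.18
ee_pos: [0.4543, -0.3176, 0.1611]
eef_rot: [-0.001, 0.757, 0.654, -0.001]
wrist_force: [2.2, -0.5, -0.0]
gripper_width: 1.002
grip_force: 0.0
```

arm_command --motion "-1 -0.01 0.038 0.02 0.12; -1 -0.02 0.076 0.02 0.24; -1 -0.02 0.114 0.02 0.36; -1 -0.02 0.152 0.02 0.48; -1 -0.02 0.19 0.02 0.6"

```text
time: 18.6
ee_pos: [0.4349, -0.1263, 0.1807]
eef_rot: [0.0, 0.527, 0.85, 0.001]
wrist_force: [0.8, -0.4, 0.4]
gripper_width: 1.001
grip_force: 0.0
```

arm_command --motion "-1 0 0.038 0 0.12; -1 0 0.076 0 0.24; -1 0 0.114 0 0.36; -1 0 0.152 0 0.48; -1 0 0.19 0 0.6"

```text
time: 19.02
ee_pos: [0.435, 0.064, 0.1809]
eef_rot: [0.0, 0.252, 0.968, 0.001]
wrist_force: [0.9, -0.8, -0.5]
gripper_width: 0.999
grip_force: 0.0
```

Run:
```python
from h import *
snap("6"); s=robot.state(); print(s["ee_pos"],s["eef_rot"])
im=cv2.imread("pics/top_6.png"); im2=cv2.imread("pics/side_6.png")
cv2.imwrite("pics/t6.png",np.vstack([im[130:320,140:480],np.zeros((4,340,3),np.uint8),im2[130:330,235:575][:200]]))
```

```text
[0.43524934 0.06794078 0.18053115] [-3.78164289e-05  2.48983479e-01  9.68507356e-01  8.52256882e-04]
```

View pics/t6.png

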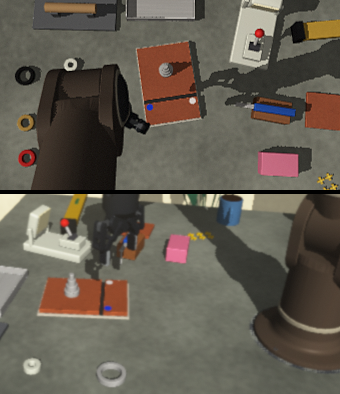

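The file is back on its rest and the lever is on. Now I'll check numerically whether any collar has moved.

```bash
cat >> h.py <<'E'
P0={"steel":(.4156,.2302),"black":(.5531,.3706),"brass":(.4218,.3597),"white":(.5845,.2448)}
def masks(im):
    hsv=cv2.cvtColor(im,cv2.COLOR_BGR2HSV).astype(int); H,S,V=hsv[...,0],hsv[...,1],hsv[...,2]
    return {"brass":(H>14)&(H<30)&(S>120)&(V>70),"white":(V>165)&(S<60),"steel":(V>125)&(S<28),"black":(V<35)}
def find(n,tag,k,c,r=45):
    im=cv2.imread(f"pics/{n}_{tag}.png"); u,v=proj(n,[c[0],c[1],.01]); m=masks(im)[k].astype(np.uint8)
    x0,y0=max(int(u)-r,0),max(int(v)-r,0); w=m[y0:y0+2*r,x0:x0+2*r]
    N,L,st,ce=cv2.connectedComponentsWithStats(w); 
    return [(int(st[i][4]),(st[i][:4]+[x0,y0,0,0]).tolist(),(ce[i]+[x0,y0]).round(1).tolist()) for i in range(1,N) if st[i][4]>40]
E
python3 - <<'E'
from h import *
for n in ("side","top"):
  for k in P0:
    print(n,k,find(n,"0",k,P0[k]),"|",find(n,"6",k,P0[k]))
E
```

```text
side steel [(436, [332, 298, 29, 26], [346.3, 310.4])] | [(430, [332, 298, 29, 26], [346.2, 310.4])]
side black [(429, [247, 338, 27, 26], [260.0, 351.0])] | [(433, [247, 338, 27, 26], [260.1, 351.0])]
side brass [(435, [318, 347, 25, 24], [330.2, 358.4])] | [(433, [318, 347, 25, 24], [330.2, 358.4])]
side white [(206, [259, 294, 16, 17], [266.6, 301.9])] | [(204, [259, 294, 16, 17], [266.6, 301.9])]
top steel [(167, [202, 244, 22, 22], [212.0, 254.7])] | []
top black [(212, [155, 196, 21, 19], [165.0, 205.3])] | [(208, [155, 196, 21, 19], [164.9, 205.3]), (383, [187, 199, 23, 52], [198.0, 219.9])]
top brass [(146, [157, 245, 17, 16], [165.2, 252.4])] | [(147, [157, 245, 17, 16], [165.2, 252.4])]
top white [(85, [204, 189, 13, 12], [210.0, 194.4])] | [(92, [204, 189, 13, 12], [209.9, 194.4])]
```

```bash
cat >> h.py <<'E'
from scipy.optimize import least_squares
OD={"steel":.062,"black":.054,"brass":.046,"white":.038}
def loc(k,views,z0=0.):  # views: {cam: bbox x,y,w,h}
    a=np.linspace(0,2*np.pi,60); r=OD[k]/2
    def bb(n,x,y,z):
        pts=[proj_(n,[x+r*np.cos(t),y+r*np.sin(t),zz]) for t in a for zz in (z,z+.014)]; p=np.array(pts); return np.r_[p.min(0),p.max(0)]
    C={n:cal(n) for n in views}
    def proj_(n,X):
        K,R,t=C[n]; q=K@(R@np.array(X)+t); return q[:2]/q[2]
    def f(p):
        e=[]
        for n,b in views.items():
            m=bb(n,p[0],p[1],p[2]); o=np.array([b[0],b[1],b[0]+b[2],b[1]+b[3]])-.5
            d=m-o; e+=[d[0]+d[2],d[1]+d[3],.2*d[2]-.2*d[0],.2*d[3]-.2*d[1]]
        return e+[(p[2]-z0)/.001 if len(views)==1 else 0.]
    s=least_squares(f,[*P0[k],z0],x_scale=.01); return s.x.round(4),np.round(s.fun,2)
E
python3 - <<'E'
from h import *
for k in P0:
    v={n:find(n,"0",k,P0[k])[0][1] for n in("side","top")}; print(k,loc(k,v)); print("   side only",loc(k,{"side":v["side"]})[0])
E
```

```text
steel (array([0.4164, 0.2317, 0.0008]), array([-0.91, -0.09,  0.21,  0.07,  0.13,  1.21,  0.37,  0.15,  0.  ]))
   side only [ 0.4156  0.2309 -0.    ]
black (array([0.5542, 0.3719, 0.0024]), array([-1.06, -0.23,  0.51,  0.42,  0.28,  1.61,  0.05,  0.12,  0.  ]))
   side only [ 0.554  0.37  -0.   ]
brass (array([0.422 , 0.362 , 0.0035]), array([-0.62, -0.07,  0.04,  0.31,  0.11,  0.93,  0.37,  0.19,  0.  ]))
   side only [ 0.4221  0.3591 -0.    ]
white (array([0.585 , 0.2469, 0.0028]), array([-1.11, -0.25,  0.48,  0.09,  0.26,  1.5 ,  0.36,  0.4 ,  0.  ]))
   side only [ 0.5848  0.2442 -0.    ]
```

Collar heights agree with the slab within about 3 mm and none has moved. I'll go to the steel collar, squeezing it at two crossed angles so it is centred in both axes.

arm_command --motion "-1 -0.004 0.035 0 0; -1 -0.008 0.07 0 0; -1 -0.012 0.105 0 0; -1 -0.016 0.14 0 0; -1 -0.019 0.163 -0.02 0"

```text
time: 19.53
ee_pos: [0.4179, 0.229, 0.1629]
eef_rot: [0.002, 0.255, 0.967, 0.003]
wrist_force: [0.8, 1.7, 0.4]
gripper_width: 1.002
grip_force: 0.0
```

arm_command --motion "-1 0 0 -0.03 0; -1 0 0 -0.06 0; -1 0 0 -0.09 0; -1 0 0 -0.1 0; -1 0 0 -0.1 0"

```text
time: 19.95
ee_pos: [0.4153, 0.2235, 0.0586]
eef_rot: [-0.001, 0.256, 0.967, -0.002]
wrist_force: [0.3, -0.7, -0.3]
gripper_width: 1.002
grip_force: 0.0
```

arm_command --motion "-1 0.001 0.005 -0.02 0; -1 0.001 0.005 -0.04 0; -1 0.001 0.005 -0.052 0; -1 0.001 0.005 -0.055 0; -1 0.001 0.005 -0.055 0"

```text
time: 20.37
ee_pos: [0.4181, 0.23, 0.0061]
eef_rot: [0.0, 0.256, 0.967, 0.0]
wrist_force: [0.5, 0.9, -0.0]
gripper_width: 0.996
grip_force: 0.0
```

arm_command --motion "-1 0 0 0 0; -1 0 0 0 0; -1 0 0 0 0"

```text
time: 20.62
ee_pos: [0.4181, 0.2307, 0.0064]
eef_rot: [0.001, 0.255, 0.967, 0.001]
wrist_force: [0.0, 0.0, 0.9]
gripper_width: 0.999
grip_force: 0.0
```

arm_command --motion "-1 -0.001 0 -0.003 0; -1 -0.0015 0 -0.0055 0; 0 -0.0015 0 -0.0055 0; 0.5 -0.0015 0 -0.0055 0; 1 -0.0015 0 -0.0055 0"

```text
time: 21.03
ee_pos: [0.4157, 0.2302, 0.0005]
eef_rot: [-0.001, 0.255, 0.967, 0.0]
wrist_force: [-4.9, -1.8, 16.8]
gripper_width: 0.7
grip_force: 60.5
```

arm_command --motion "1 0 0 0 0; 1 0 0 0 0; 1 0 0 0 0; 0 0 0 0 0; -1 0 0 0 0"

```text
time: 21.45
ee_pos: [0.4159, 0.2302, 0.0002]
eef_rot: [-0.0, 0.255, 0.967, 0.0]
wrist_force: [-0.6, 0.3, 0.5]
gripper_width: 0.816
grip_force: 0.0
```

arm_command --motion "-1 0 0 0 0; -1 0 0 0 0; -1 0 0 0 -0.1; -1 0 0 0 -0.2; -1 0 0 0 -0.3"

```text
time: 21.87
ee_pos: [0.4159, 0.2301, -0.0003]
eef_rot: [-0.0, 0.399, 0.917, -0.0]
wrist_force: [-0.2, 0.2, -0.2]
gripper_width: 1.0
grip_force: 0.0
```

arm_command --motion "-1 0 0 0 -0.12; -1 0 0 0 -0.24; -1 0 0 0 -0.36; -1 0 0 0 -0.48; -1 0 0 0 -0.6"

```text
time: 22.28
ee_pos: [0.4158, 0.2302, -0.0003]
eef_rot: [0.0, 0.652, 0.758, -0.0]
wrist_force: [-0.6, -0.8, 0.1]
gripper_width: 0.998
grip_force: 0.0
```

arm_command --motion "-1 0 0 0 -0.12; -1 0 0 0 -0.24; -1 0 0 0 -0.36; -1 0 0 0 -0.48; -1 0 0 0 -0.6"

```text
time: 22.7
ee_pos: [0.4159, 0.2303, -0.0003]
eef_rot: [0.0, 0.847, 0.531, -0.0]
wrist_force: [1.0, 0.1, -0.8]
gripper_width: 0.998
grip_force: 0.0
```

arm_command --motion "-1 0 0 0 0; -1 0 0 0 0; 0 0 0 0 0; 0.5 0 0 0 0; 1 0 0 0 0"

```text
time: 23.12
ee_pos: [0.4159, 0.2302, 0.0006]
eef_rot: [-0.001, 0.845, 0.534, 0.0]
wrist_force: [-5.0, -0.8, 14.5]
gripper_width: 0.687
grip_force: 61.0
```

arm_command --motion "1 0 0 0 0; 1 0 0 0 0; 1 0 0 0 0; 1 0 0 0 0; 1 0 0 0 0"

```text
time: 23.53
ee_pos: [0.4159, 0.2302, 0.0006]
eef_rot: [-0.001, 0.846, 0.534, 0.0]
wrist_force: [-3.4, -1.5, 14.2]
gripper_width: 0.687
grip_force: 61.0
```

arm_command --motion "1 0 0 0.01 0; 1 0 0 0.03 0; 1 0 0 0.06 0; 1 0 0 0.1 0; 1 0 0 0.13 0"

```text
time: 23.95
ee_pos: [0.4161, 0.2292, 0.1321]
eef_rot: [0.0, 0.846, 0.533, -0.0]
wrist_force: [1.2, 1.2, -0.4]
gripper_width: 0.689
grip_force: 65.2
```

arm_command --motion "1 0.02 -0.034 0 0; 1 0.04 -0.068 0 0; 1 0.06 -0.102 0 0; 1 0.08 -0.136 0 0; 1 0.09 -0.16 0 0"

```text
time: 24.37
ee_pos: [0.5076, 0.067, 0.1308]
eef_rot: [0.001, 0.846, 0.534, 0.001]
wrist_force: [-0.3, -0.2, -0.9]
gripper_width: 0.685
grip_force: 65.2
```

arm_command --motion "1 0.02 -0.032 0 0; 1 0.04 -0.064 0 0; 1 0.0605 -0.098 0 0; 1 0.0605 -0.098 0 0; 1 0.0605 -0.098 0 0"

```text
time: 24.78
ee_pos: [0.5667, -0.0317, 0.1304]
eef_rot: [0.001, 0.847, 0.532, -0.0]
wrist_force: [-0.9, 0.3, -0.7]
gripper_width: 0.686
grip_force: 65.2
```

Run:
```python
from h import *
snap("7"); s=robot.state(); p=s["ee_pos"]; print(p,s["eef_rot"],s["gripper_width"],s["wrist_force"])
u,v=proj("side",p); x0,y0=int(u)-70,int(v)-40; print(u,v,x0,y0, proj("side",[.5675,-.0281,.078]))
im=cv2.imread("pics/side_7.png")[y0:y0+110,x0:x0+140]
cv2.imwrite("pics/l7.png",cv2.resize(im,None,fx=5,fy=5,interpolation=cv2.INTER_CUBIC))
```

```text
[ 0.56577476 -0.02752426  0.12969471] [-4.73516166e-04  8.45690023e-01  5.33674148e-01 -2.53075254e-04] 0.6880086735960261 [-0.11237595  0.397792   -0.61903233]
306.4 191.9 236 151 [306.2 209.4]
```

View pics/l7.png

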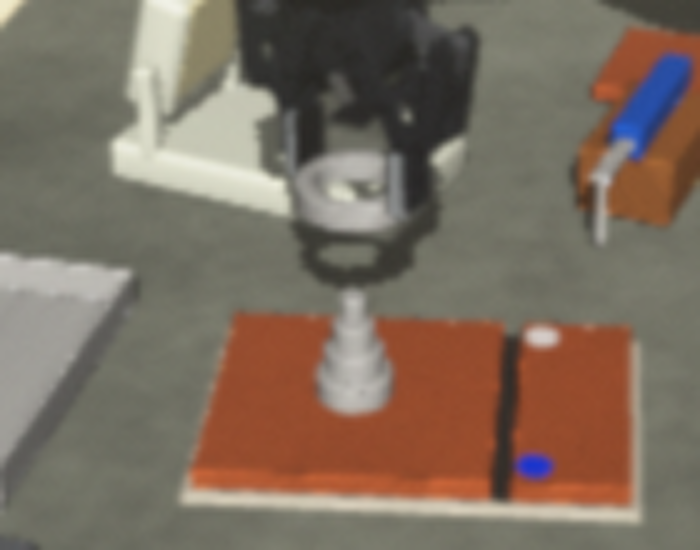

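The ring is level and centred over the stub: ring u≈306.4, stub tip u≈306.6. Lowering.

arm_command --motion "1 0.001 -0.0005 -0.02 0; 1 0.001 -0.0005 -0.04 0; 1 0.001 -0.0005 -0.06 0; 1 0.001 -0.0005 -0.075 0; 1 0.001 -0.0005 -0.085 0"

```text
time: 25.3
ee_pos: [0.5663, -0.0262, 0.0433]
eef_rot: [-0.001, 0.845, 0.535, -0.001]
wrist_force: [-0.4, -0.4, -0.8]
gripper_width: 0.687
grip_force: 65.2
```

arm_command --motion "1 0 0 -0.003 0; 1 0 0 -0.006 0; 1 0 0 -0.008 0; 1 0 0 -0.009 0; 1 0 0 -0.009 0"

```text
time: 25.72
ee_pos: [0.5677, -0.0283, 0.0363]
eef_rot: [0.0, 0.846, 0.534, 0.0]
wrist_force: [-0.5, -0.3, -1.0]
gripper_width: 0.688
grip_force: 65.2
```

arm_command --motion "1 0 0 -0.001 0; 1 0 0 -0.002 0; 1 0 0 -0.003 0; 1 0 0 -0.004 0; 1 0 0 -0.005 0"

```text
time: 26.13
ee_pos: [0.5674, -0.0283, 0.0307]
eef_rot: [-0.0, 0.846, 0.534, 0.0]
wrist_force: [1.0, 0.1, -0.8]
gripper_width: 0.686
grip_force: 65.2
```

Already below the step's top edge with no force. Continuing down.

arm_command --motion "1 0 0 -0.0015 0; 1 0 0 -0.003 0; 1 0 0 -0.0045 0; 1 0 0 -0.006 0; 1 0 0 -0.0075 0"

```text
time: 26.55
ee_pos: [0.5674, -0.0283, 0.0231]
eef_rot: [-0.0, 0.846, 0.534, -0.0]
wrist_force: [0.2, -0.1, -0.3]
gripper_width: 0.684
grip_force: 65.2
```

arm_command --motion "1 0 0 -0.0015 0; 1 0 0 -0.003 0; 1 0 0 -0.004 0; 1 0 0 -0.005 0; 1 0 0 -0.005 0"

```text
time: 26.97
ee_pos: [0.5674, -0.0282, 0.0188]
eef_rot: [-0.0, 0.846, 0.534, 0.0]
wrist_force: [-1.8, 0.4, 5.0]
gripper_width: 0.687
grip_force: 65.9
```

Contact with the tile (5 N), so the steel collar is home. Release and go for the black one.

arm_command --motion "0.2 0 0 0 0; 0 0 0 0 0; -0.5 0 0 0 0; -1 0 0 0 0; -1 0 0 0 0"

```text
time: 27.38
ee_pos: [0.5674, -0.0283, 0.0183]
eef_rot: [0.0, 0.846, 0.534, 0.0]
wrist_force: [-0.1, 0.3, 0.7]
gripper_width: 0.99
grip_force: 0.0
```

arm_command --motion "-1 0 0 0.01 0; -1 0 0 0.03 0; -1 0 0 0.06 0; -1 0 0 0.09 0; -1 0 0 0.11 0"

```text
time: 27.8
ee_pos: [0.5679, -0.029, 0.1313]
eef_rot: [0.001, 0.846, 0.533, 0.001]
wrist_force: [0.4, -0.6, -0.1]
gripper_width: 1.005
grip_force: 0.0
```

arm_command --motion "-1 -0.002 0.038 0 0; -1 -0.004 0.076 0 0; -1 -0.005 0.114 0 0; -1 -0.006 0.152 0 0; -1 -0.007 0.19 0 0"

```text
time: 28.22
ee_pos: [0.5601, 0.1635, 0.1292]
eef_rot: [-0.0, 0.846, 0.533, 0.0]
wrist_force: [0.4, -0.2, 0.2]
gripper_width: 0.996
grip_force: 0.0
```

Run:
```python
from h import *
snap("8"); print(robot.state()["ee_pos"])
for k in ("black","brass","white"):
  for n in ("side","top"): print(n,k,find(n,"8",k,P0[k]))
print("steel on stub",find("side","8","steel",(.5675,-.0281),30),proj("side",[.5675,-.0281,.032]))
```

```text
[0.55957236 0.1699542  0.12800329]
side black [(420, [247, 338, 27, 26], [260.0, 351.0])]
top black [(4488, [120, 161, 90, 90], [159.4, 203.4]), (134, [198, 198, 12, 23], [206.1, 209.6])]
side brass [(433, [318, 347, 25, 24], [330.2, 358.4])]
top brass [(147, [157, 245, 17, 16], [165.2, 252.4])]
side white [(212, [259, 294, 17, 17], [266.6, 302.0])]
top white []
steel on stub [(46, [310, 222, 8, 12], [314.7, 227.7])] [306.6 224.5]
```

Nothing has moved. Continue to black.

arm_command --motion "-1 -0.002 0.04 0 0; -1 -0.004 0.08 0 0; -1 -0.005 0.12 0 0; -1 -0.006 0.16 0 0; -1 -0.007 0.2 0 0"

```text
time: 28.73
ee_pos: [0.553, 0.3635, 0.129]
eef_rot: [0.0, 0.846, 0.534, 0.0]
wrist_force: [0.4, 0.3, 0.4]
gripper_width: 1.002
grip_force: 0.0
```

arm_command --motion "-1 0 0.009 -0.03 0; -1 0 0.009 -0.06 0; -1 0 0.009 -0.09 0; -1 0 0.009 -0.11 0; -1 0 0.009 -0.12 0"

```text
time: 29.15
ee_pos: [0.5519, 0.3699, 0.0058]
eef_rot: [0.0, 0.846, 0.534, -0.002]
wrist_force: [-0.7, -0.5, -0.2]
gripper_width: 0.994
grip_force: 0.0
```

arm_command --motion "-1 0 0 0 0; -1 0 0 0 0; -1 0 0 0 0"

```text
time: 29.4
ee_pos: [0.5546, 0.3709, 0.0102]
eef_rot: [0.0, 0.846, 0.534, 0.001]
wrist_force: [-0.3, 1.2, 0.2]
gripper_width: 1.0
grip_force: 0.0
```

arm_command --motion "-1 -0.001 0 -0.004 0; -1 -0.001 0 -0.008 0; -1 -0.001 0 -0.008 0; 0.5 -0.001 0 -0.008 0; 1 -0.001 0 -0.008 0"

```text
time: 29.82
ee_pos: [0.5524, 0.3708, 0.0005]
eef_rot: [-0.0, 0.846, 0.534, 0.0]
wrist_force: [-0.2, -0.3, -0.0]
gripper_width: 0.753
grip_force: 0.0
```

arm_command --motion "1 0 0 0 0; 1 0 0 0 0; 1 0 0 0 0; 0 0 0 0 0; -1 0 0 0 0"

```text
time: 30.23
ee_pos: [0.5526, 0.3707, 0.0006]
eef_rot: [0.0, 0.846, 0.534, 0.0]
wrist_force: [-0.6, 0.0, -0.1]
gripper_width: 0.72
grip_force: 0.0
```

arm_command --motion "-1 0 0 0 0; -1 0 0 0 0; -1 0 0 0 0.1; -1 0 0 0 0.2; -1 0 0 0 0.3"

```text
time: 30.65
ee_pos: [0.5522, 0.3706, -0.0]
eef_rot: [0.0, 0.755, 0.656, -0.0]
wrist_force: [-0.4, 0.4, -0.2]
gripper_width: 1.0
grip_force: 0.0
```

arm_command --motion "-1 0 0 0 0.12; -1 0 0 0 0.24; -1 0 0 0 0.36; -1 0 0 0 0.48; -1 0 0 0 0.6"

```text
time: 31.07
ee_pos: [0.5523, 0.3706, 0.0001]
eef_rot: [0.0, 0.527, 0.85, -0.0]
wrist_force: [1.0, 0.1, 0.7]
gripper_width: 1.003
grip_force: 0.0
```

arm_command --motion "-1 0 0 0 0.12; -1 0 0 0 0.24; -1 0 0 0 0.36; -1 0 0 0 0.48; -1 0 0 0 0.6"

```text
time: 31.48
ee_pos: [0.5523, 0.3706, 0.0001]
eef_rot: [-0.0, 0.252, 0.968, -0.0]
wrist_force: [0.6, 0.1, -0.7]
gripper_width: 1.0
grip_force: 0.0
```

arm_command --motion "-1 0 0 0 0; -1 0 0 0 0; 0 0 0 0 0; 0.5 0 0 0 0; 1 0 0 0 0"

```text
time: 31.9
ee_pos: [0.5524, 0.3708, 0.0005]
eef_rot: [0.0, 0.256, 0.967, -0.0]
wrist_force: [-10.4, -6.0, 25.9]
gripper_width: 0.614
grip_force: 58.9
```

arm_command --motion "1 0 0 0 0; 1 0 0 0 0; 1 0 0 0 0; 1 0 0 0 0; 1 0 0 0 0"

```text
time: 32.32
ee_pos: [0.5524, 0.3708, 0.001]
eef_rot: [0.0, 0.256, 0.967, 0.0]
wrist_force: [-2.0, -1.4, 6.0]
gripper_width: 0.604
grip_force: 61.2
```

arm_command --motion "1 0 0 0.01 0; 1 0 0 0.03 0; 1 0 0 0.06 0; 1 0 0 0.1 0; 1 0 0 0.13 0"

```text
time: 32.73
ee_pos: [0.5527, 0.3706, 0.1332]
eef_rot: [0.0, 0.256, 0.967, 0.0]
wrist_force: [0.6, -0.1, 0.5]
gripper_width: 0.605
grip_force: 62.5
```

arm_command --motion "1 0.001 -0.038 0 0; 1 0.002 -0.076 0 0; 1 0.004 -0.114 0 0; 1 0.006 -0.152 0 0; 1 0.007 -0.19 0 0"

```text
time: 33.15
ee_pos: [0.5593, 0.1791, 0.131]
eef_rot: [0.0, 0.255, 0.967, 0.0]
wrist_force: [0.8, -0.4, 0.4]
gripper_width: 0.601
grip_force: 62.5
```

arm_command --motion "1 0.001 -0.038 0 0; 1 0.002 -0.076 0 0; 1 0.004 -0.114 0 0; 1 0.006 -0.152 0 0; 1 0.007 -0.19 0 0"

```text
time: 33.57
ee_pos: [0.5663, -0.011, 0.131]
eef_rot: [0.0, 0.255, 0.967, 0.0]
wrist_force: [0.6, -0.3, -0.7]
gripper_width: 0.606
grip_force: 62.5
```

arm_command --motion "1 0.001 -0.01 0 0; 1 0.001 -0.019 0 0; 1 0.001 -0.019 0 0; 1 0.001 -0.019 0 0; 1 0.001 -0.019 0 0"

```text
time: 33.98
ee_pos: [0.5675, -0.0262, 0.1302]
eef_rot: [-0.0, 0.254, 0.967, 0.0]
wrist_force: [0.2, 0.8, -0.4]
gripper_width: 0.602
grip_force: 62.6
```

arm_command --motion "1 0 0 -0.01 0; 1 0 0 -0.02 0; 1 0 0 -0.03 0; 1 0 0 -0.03 0; 1 0 0 -0.03 0"

```text
time: 34.4
ee_pos: [0.5666, -0.0281, 0.0991]
eef_rot: [-0.001, 0.255, 0.967, -0.0]
wrist_force: [-0.2, -0.1, -0.5]
gripper_width: 0.6
grip_force: 62.6
```

arm_command --motion "1 0 0 0 0; 1 0 0 0 0; 1 0 0 0 0"

```text
time: 34.65
ee_pos: [0.5677, -0.0284, 0.1007]
eef_rot: [0.0, 0.255, 0.967, 0.0]
wrist_force: [-0.6, 0.4, -0.5]
gripper_width: 0.602
grip_force: 62.6
```

Run:
```python
from h import *
snap("9"); s=robot.state(); p=s["ee_pos"]; print(p,s["eef_rot"],s["wrist_force"])
u,v=proj("side",p); print(u,v)
im=cv2.imread("pics/side_9.png")[165:255,256:366]
cv2.imwrite("pics/l9.png",cv2.resize(im,None,fx=6,fy=6,interpolation=cv2.INTER_CUBIC))
for k in ("brass","white"):
  print(k,find("side","9",k,P0[k]))
```

```text
[ 0.56760566 -0.0283204   0.10065833] [3.07973813e-04 2.55051851e-01 9.66927314e-01 1.66410980e-04] [ 0.03665163  0.23414714 -0.88239358]
306.0 201.7
brass [(436, [318, 347, 25, 24], [330.3, 358.4])]
white [(206, [259, 294, 16, 17], [266.6, 301.9])]
```

View pics/l9.png

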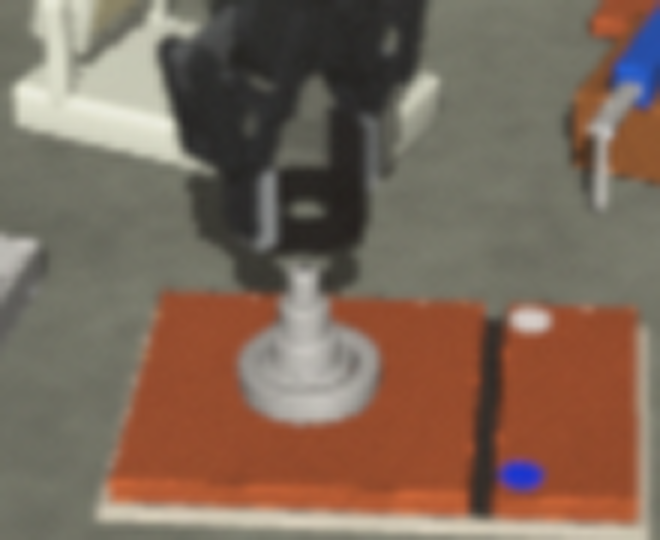

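The steel collar sits flat on the tile and the black one is held level above the tip. I'll lower it, watching the force.

arm_command --motion "1 0 0 -0.012 0; 1 0 0 -0.024 0; 1 0 0 -0.036 0; 1 0 0 -0.044 0; 1 0 0 -0.048 0"

```text
time: 35.17
ee_pos: [0.5662, -0.0283, 0.0501]
eef_rot: [-0.001, 0.255, 0.967, -0.001]
wrist_force: [-0.6, 0.9, -0.7]
gripper_width: 0.605
grip_force: 62.6
```

arm_command --motion "1 0 0 0 0; 1 0 0 -0.001 0; 1 0 0 -0.002 0; 1 0 0 -0.003 0; 1 0 0 -0.004 0"

```text
time: 35.58
ee_pos: [0.5677, -0.0282, 0.0486]
eef_rot: [0.0, 0.255, 0.967, 0.0]
wrist_force: [0.1, 0.7, -0.2]
gripper_width: 0.605
grip_force: 62.6
```

arm_command --motion "1 0 0 -0.001 0; 1 0 0 -0.002 0; 1 0 0 -0.003 0; 1 0 0 -0.004 0; 1 0 0 -0.004 0"

```text
time: 36.0
ee_pos: [0.5672, -0.0283, 0.0441]
eef_rot: [-0.0, 0.255, 0.967, -0.0]
wrist_force: [-0.4, 0.7, -0.2]
gripper_width: 0.604
grip_force: 62.6
```

arm_command --motion "1 0 0 -0.0015 0; 1 0 0 -0.003 0; 1 0 0 -0.0045 0; 1 0 0 -0.006 0; 1 0 0 -0.007 0"

```text
time: 36.42
ee_pos: [0.5673, -0.0283, 0.037]
eef_rot: [-0.0, 0.255, 0.967, -0.0]
wrist_force: [0.0, -0.4, -0.1]
gripper_width: 0.606
grip_force: 62.6
```

arm_command --motion "1 0 0 -0.0015 0; 1 0 0 -0.003 0; 1 0 0 -0.0035 0; 1 0 0 -0.0035 0; 1 0 0 -0.0035 0"

```text
time: 36.83
ee_pos: [0.5674, -0.0283, 0.034]
eef_rot: [0.0, 0.255, 0.967, 0.0]
wrist_force: [-0.8, -0.1, 4.4]
gripper_width: 0.599
grip_force: 62.9
```

Seated (4.4 N). Release and go to brass.

arm_command --motion "0.2 0 0 0 0; 0 0 0 0 0; -0.5 0 0 0 0; -1 0 0 0 0; -1 0 0 0 0"

```text
time: 37.25
ee_pos: [0.5674, -0.0283, 0.0336]
eef_rot: [-0.0, 0.255, 0.967, -0.0]
wrist_force: [-0.4, -0.1, -0.1]
gripper_width: 0.989
grip_force: 0.0
```

arm_command --motion "-1 0 0 0.01 0; -1 0 0 0.03 0; -1 0 0 0.06 0; -1 0 0 0.09 0; -1 0 0 0.1 0"

```text
time: 37.67
ee_pos: [0.5693, -0.029, 0.1382]
eef_rot: [0.002, 0.255, 0.967, 0.001]
wrist_force: [0.5, -0.0, 0.6]
gripper_width: 1.0
grip_force: 0.0
```

arm_command --motion "-1 -0.013 0.035 0 0; -1 -0.026 0.07 0 0; -1 -0.039 0.105 0 0; -1 -0.052 0.14 0 0; -1 -0.065 0.175 0 0"

```text
time: 38.08
ee_pos: [0.5015, 0.1481, 0.1342]
eef_rot: [0.0, 0.255, 0.967, 0.0]
wrist_force: [0.7, 0.7, -0.1]
gripper_width: 1.001
grip_force: 0.0
```

Run:
```python
from h import *
snap("10"); print(robot.state()["ee_pos"])
for k in ("brass","white"):
  for n in ("side","top"): print(n,k,find(n,"10",k,P0[k]))
print("black on stub",find("side","10","black",(.5675,-.0281),30),proj("side",[.5675,-.0281,.040]))
```

```text
[0.49978724 0.15373787 0.1335525 ]
side brass [(434, [318, 347, 25, 24], [330.3, 358.4])]
top brass []
side white [(206, [259, 294, 16, 17], [266.6, 301.9])]
top white []
black on stub [] [306.5 221.9]
```

arm_command --motion "-1 -0.014 0.038 0 0; -1 -0.028 0.076 0 0; -1 -0.042 0.114 0 0; -1 -0.056 0.152 0 0; -1 -0.07 0.19 0 0"

```text
time: 38.6
ee_pos: [0.4317, 0.338, 0.1342]
eef_rot: [0.0, 0.255, 0.967, 0.0]
wrist_force: [0.6, 0.9, 0.2]
gripper_width: 1.0
grip_force: 0.0
```

arm_command --motion "-1 -0.01 0.023 -0.03 0; -1 -0.01 0.023 -0.06 0; -1 -0.01 0.023 -0.09 0; -1 -0.01 0.023 -0.115 0; -1 -0.01 0.023 -0.125 0"

```text
time: 39.02
ee_pos: [0.4209, 0.3583, 0.0058]
eef_rot: [-0.001, 0.255, 0.967, -0.002]
wrist_force: [-0.1, 0.5, -0.6]
gripper_width: 0.996
grip_force: 0.0
```

arm_command --motion "-1 0 0 0 0; -1 0 0 0 0; -1 0 0 0 0; -1 0 0 0 0"

```text
time: 39.35
ee_pos: [0.4234, 0.3604, 0.0105]
eef_rot: [0.001, 0.255, 0.967, 0.001]
wrist_force: [0.2, -0.2, 0.6]
gripper_width: 0.998
grip_force: 0.0
```

arm_command --motion "-1 -0.001 0 -0.003 0; -1 -0.001 0 -0.007 0; -1 -0.001 0 -0.007 0; 0.5 -0.001 0 -0.007 0; 1 -0.001 0 -0.007 0"

```text
time: 39.77
ee_pos: [0.4213, 0.3597, 0.0018]
eef_rot: [-0.0, 0.255, 0.967, 0.0]
wrist_force: [0.2, -0.9, 0.4]
gripper_width: 0.747
grip_force: 0.0
```

arm_command --motion "1 0 0 0 0; 1 0 0 0 0; 1 0 0 0 0; 1 0 0 0 0; 1 0 0 0 0"

```text
time: 40.18
ee_pos: [0.4214, 0.3597, 0.0025]
eef_rot: [-0.0, 0.255, 0.967, 0.0]
wrist_force: [-1.9, -1.7, 8.7]
gripper_width: 0.51
grip_force: 59.7
```

arm_command --motion "-1 0 0 0 0; -1 0 0 0 0; -1 0 0 0 -0.1; -1 0 0 0 -0.2; -1 0 0 0 -0.3"

```text
time: 40.6
ee_pos: [0.4214, 0.3597, 0.0017]
eef_rot: [-0.0, 0.399, 0.917, 0.0]
wrist_force: [0.1, 0.1, -0.7]
gripper_width: 1.005
grip_force: 0.0
```

arm_command --motion "-1 0 0 0 -0.12; -1 0 0 0 -0.24; -1 0 0 0 -0.36; -1 0 0 0 -0.48; -1 0 0 0 -0.6"

```text
time: 41.02
ee_pos: [0.4213, 0.3598, 0.0017]
eef_rot: [0.0, 0.652, 0.758, 0.0]
wrist_force: [0.1, -0.3, -0.0]
gripper_width: 0.999
grip_force: 0.0
```

arm_command --motion "-1 0 0 0 -0.12; -1 0 0 0 -0.24; -1 0 0 0 -0.36; -1 0 0 0 -0.48; -1 0 0 0 -0.6"

```text
time: 41.43
ee_pos: [0.4213, 0.3598, 0.0017]
eef_rot: [0.0, 0.847, 0.531, 0.0]
wrist_force: [-0.3, 0.1, -1.0]
gripper_width: 1.001
grip_force: 0.0
```

arm_command --motion "-1 0 0 0 0; -1 0 0 0 0; 0 0 0 0 0; 0.5 0 0 0 0; 1 0 0 0 0"

```text
time: 41.85
ee_pos: [0.4215, 0.3597, 0.0019]
eef_rot: [-0.0, 0.845, 0.534, 0.0]
wrist_force: [-0.2, -0.4, -0.1]
gripper_width: 0.604
grip_force: 0.0
```

arm_command --motion "1 0 0 0 0; 1 0 0 0 0; 1 0 0 0 0; 1 0 0 0 0; 1 0 0 0 0"

```text
time: 42.27
ee_pos: [0.4215, 0.3597, 0.0025]
eef_rot: [-0.0, 0.846, 0.534, 0.0]
wrist_force: [-2.6, -0.3, 8.3]
gripper_width: 0.506
grip_force: 59.8
```

arm_command --motion "1 0 0 0.01 0; 1 0 0 0.03 0; 1 0 0 0.06 0; 1 0 0 0.1 0; 1 0 0 0.13 0"

```text
time: 42.68
ee_pos: [0.4219, 0.3591, 0.1345]
eef_rot: [0.0, 0.846, 0.533, 0.0]
wrist_force: [1.0, 0.8, -0.2]
gripper_width: 0.504
grip_force: 61.3
```

arm_command --motion "1 0.014 -0.037 0 0; 1 0.028 -0.074 0 0; 1 0.042 -0.111 0 0; 1 0.056 -0.148 0 0; 1 0.07 -0.185 0 0"

```text
time: 43.1
ee_pos: [0.4916, 0.173, 0.1325]
eef_rot: [-0.0, 0.845, 0.534, 0.0]
wrist_force: [1.3, 0.0, -1.0]
gripper_width: 0.505
grip_force: 61.3
```

arm_command --motion "1 0.014 -0.037 0 0; 1 0.028 -0.074 0 0; 1 0.042 -0.111 0 0; 1 0.056 -0.148 0 0; 1 0.07 -0.185 0 0"

```text
time: 43.52
ee_pos: [0.5617, -0.0123, 0.1324]
eef_rot: [-0.0, 0.846, 0.534, 0.0]
wrist_force: [1.0, 1.9, -0.8]
gripper_width: 0.504
grip_force: 61.3
```

arm_command --motion "1 0.003 -0.009 0 0; 1 0.006 -0.018 0 0; 1 0.006 -0.018 0 0; 1 0.006 -0.018 0 0; 1 0.006 -0.018 0 0"

```text
time: 43.93
ee_pos: [0.567, -0.0263, 0.1316]
eef_rot: [-0.001, 0.845, 0.535, -0.0]
wrist_force: [-0.6, 0.7, 0.2]
gripper_width: 0.504
grip_force: 61.3
```

arm_command --motion "1 0 0 -0.01 0; 1 0 0 -0.02 0; 1 0 0 -0.03 0; 1 0 0 -0.035 0; 1 0 0 -0.035 0"

```text
time: 44.35
ee_pos: [0.5662, -0.0278, 0.095]
eef_rot: [-0.001, 0.846, 0.534, -0.001]
wrist_force: [-0.7, -0.0, -0.9]
gripper_width: 0.502
grip_force: 61.3
```

arm_command --motion "1 0 0 0 0; 1 0 0 0 0; 1 0 0 0 0; 1 0 0 0 0"

```text
time: 44.68
ee_pos: [0.5676, -0.0284, 0.0972]
eef_rot: [0.0, 0.846, 0.534, 0.0]
wrist_force: [-0.1, 0.4, -0.6]
gripper_width: 0.504
grip_force: 61.3
```

Run:
```python
from h import *
snap("11"); s=robot.state(); p=s["ee_pos"]; print(p,s["eef_rot"],s["wrist_force"])
print("exp",proj("side",p-[0,0,-.0045]))
print("brass held",find("side","11","brass",p[:2],60)); print("white",find("side","11","white",P0["white"]))
print("black on stub",find("side","11","black",(.5675,-.0281),25),proj("side",[.5674,-.0283,.040]))
```

```text
[ 0.56754824 -0.02834654  0.09709405] [1.01730965e-04 8.45725944e-01 5.33617414e-01 2.70251036e-04] [-0.83462777  0.21038788 -0.73532322]
exp [306.  201.4]
brass held [(154, [298, 195, 14, 14], [304.1, 201.5])]
white [(208, [259, 294, 16, 17], [266.5, 302.0])]
black on stub [] [306.6 221.9]
```

Run:
```python
from h import *
im=cv2.imread("pics/side_11.png"); V=im.max(2)
for r in range(206,238,2): print(r,V[r,290:324:2].tolist())
for z in (.018,.033,.047,.063,.078): print(z,proj("side",[.5674,-.0283,z]))
```

```text
206 [115, 113, 111, 73, 77, 138, 171, 186, 190, 188, 161, 128, 93, 71, 90, 114, 119]
208 [117, 116, 117, 103, 73, 68, 95, 117, 124, 119, 96, 69, 60, 82, 119, 119, 120]
210 [122, 120, 119, 117, 99, 59, 63, 129, 161, 142, 66, 59, 61, 82, 118, 121, 121]
212 [120, 118, 118, 118, 106, 66, 65, 124, 184, 146, 63, 61, 80, 111, 119, 122, 122]
214 [146, 145, 145, 147, 155, 129, 122, 145, 179, 154, 115, 87, 122, 129, 124, 124, 128]
216 [152, 154, 153, 151, 139, 96, 104, 168, 179, 176, 128, 52, 89, 134, 149, 148, 149]
218 [153, 153, 153, 141, 69, 49, 100, 165, 186, 176, 127, 62, 40, 86, 148, 151, 151]
220 [155, 153, 153, 128, 43, 81, 148, 166, 183, 174, 148, 116, 39, 55, 139, 152, 150]
222 [154, 152, 153, 127, 40, 54, 127, 159, 178, 177, 154, 83, 40, 53, 137, 149, 149]
224 [152, 151, 150, 126, 48, 39, 42, 61, 82, 74, 49, 41, 39, 60, 140, 147, 150]
226 [153, 149, 146, 140, 91, 42, 40, 40, 41, 42, 41, 41, 48, 115, 146, 143, 150]
228 [151, 151, 151, 130, 152, 115, 66, 50, 47, 49, 59, 89, 141, 160, 129, 145, 150]
230 [151, 154, 153, 130, 144, 167, 160, 155, 157, 161, 168, 181, 174, 149, 136, 152, 152]
232 [151, 151, 153, 146, 141, 158, 174, 184, 190, 196, 194, 181, 163, 141, 150, 154, 152]
234 [152, 151, 151, 151, 149, 151, 168, 174, 180, 184, 178, 170, 147, 150, 153, 153, 152]
236 [152, 152, 152, 153, 153, 152, 152, 152, 153, 153, 152, 150, 150, 149, 150, 150, 151]
0.018 [306.7 228.9]
0.033 [306.6 224.1]
0.047 [306.5 219.6]
0.063 [306.4 214.4]
0.078 [306.3 209.4]
```

The black ring is in place and symmetric about the stub (columns 297–317). Lowering the brass.

arm_command --motion "1 0 0 -0.004 0; 1 0 0 -0.01 0; 1 0 0 -0.018 0; 1 0 0 -0.025 0; 1 0 0 -0.03 0"

```text
time: 45.2
ee_pos: [0.5668, -0.0282, 0.0654]
eef_rot: [-0.0, 0.846, 0.534, -0.001]
wrist_force: [-0.6, 0.6, -0.4]
gripper_width: 0.505
grip_force: 61.3
```

arm_command --motion "1 0 0 0 0; 1 0 0 -0.001 0; 1 0 0 -0.002 0; 1 0 0 -0.003 0; 1 0 0 -0.004 0"

```text
time: 45.62
ee_pos: [0.5675, -0.0283, 0.0629]
eef_rot: [0.0, 0.846, 0.534, 0.0]
wrist_force: [-0.0, 0.9, -0.1]
gripper_width: 0.501
grip_force: 61.3
```

arm_command --motion "1 0 0 -0.001 0; 1 0 0 -0.002 0; 1 0 0 -0.003 0; 1 0 0 -0.004 0; 1 0 0 -0.004 0"

```text
time: 46.03
ee_pos: [0.5673, -0.0282, 0.0586]
eef_rot: [-0.0, 0.846, 0.534, -0.0]
wrist_force: [-0.4, 0.6, -0.9]
gripper_width: 0.504
grip_force: 61.3
```

In the bore with no force. Down to 0.0503.

arm_command --motion "1 0 0 -0.0015 0; 1 0 0 -0.003 0; 1 0 0 -0.0045 0; 1 0 0 -0.006 0; 1 0 0 -0.006 0"

```text
time: 46.45
ee_pos: [0.5672, -0.0283, 0.0524]
eef_rot: [-0.0, 0.846, 0.534, -0.0]
wrist_force: [-0.6, 0.5, -0.4]
gripper_width: 0.504
grip_force: 61.3
```

arm_command --motion "1 0 0 -0.001 0; 1 0 0 -0.002 0; 1 0 0 -0.0025 0; 1 0 0 -0.0025 0; 1 0 0 -0.0025 0"

```text
time: 46.87
ee_pos: [0.5674, -0.0283, 0.0506]
eef_rot: [-0.0, 0.846, 0.534, 0.0]
wrist_force: [-1.3, 0.7, 3.9]
gripper_width: 0.501
grip_force: 61.8
```

Seated. On to white.

arm_command --motion "0.2 0 0 0 0; 0 0 0 0 0; -0.5 0 0 0 0; -1 0 0 0 0; -1 0 0 0 0"

```text
time: 47.28
ee_pos: [0.5674, -0.0282, 0.0501]
eef_rot: [0.0, 0.846, 0.534, -0.0]
wrist_force: [-0.6, 0.5, 0.1]
gripper_width: 0.903
grip_force: 0.0
```

arm_command --motion "-1 0 0 0.01 0; -1 0 0 0.03 0; -1 0 0 0.06 0; -1 0 0 0.08 0; -1 0 0 0.085 0"

```text
time: 47.7
ee_pos: [0.569, -0.0291, 0.139]
eef_rot: [0.001, 0.846, 0.533, 0.002]
wrist_force: [0.9, 0.3, -0.0]
gripper_width: 0.998
grip_force: 0.0
```

arm_command --motion "-1 0.002 0.025 0 0; -1 0.004 0.05 0 0; -1 0.005 0.075 0 0; -1 0.006 0.1 0 0; -1 0.006 0.1 0 0"

```text
time: 48.12
ee_pos: [0.5732, 0.0781, 0.1344]
eef_rot: [-0.001, 0.844, 0.537, 0.0]
wrist_force: [0.2, 1.5, -0.5]
gripper_width: 0.995
grip_force: 0.0
```

Run:
```python
from h import *
snap("12"); print(robot.state()["ee_pos"])
for n in ("side","top"): print(n,find(n,"12","white",P0["white"]))
print("brass",find("side","12","brass",(.5674,-.028),30),find("top","12","brass",(.5674,-.028),30),proj("side",[.5674,-.0283,.055]))
```

```text
[0.57306896 0.07285101 0.13496735]
side [(209, [259, 294, 16, 17], [266.5, 302.0])]
top []
brass [(161, [298, 212, 18, 13], [306.6, 218.4])] [(145, [298, 190, 16, 17], [305.9, 198.0])] [306.5 217. ]
```

arm_command --motion "-1 0.002 0.036 0 0; -1 0.004 0.072 0 0; -1 0.006 0.108 0 0; -1 0.009 0.144 0 0; -1 0.0113 0.1736 0 0"

```text
time: 48.63
ee_pos: [0.5848, 0.2466, 0.1353]
eef_rot: [-0.0, 0.846, 0.533, 0.0]
wrist_force: [0.6, 0.1, 1.1]
gripper_width: 0.999
grip_force: 0.0
```

arm_command --motion "-1 0 0 -0.03 0; -1 0 0 -0.06 0; -1 0 0 -0.09 0; -1 0 0 -0.115 0; -1 0 0 -0.126 0"

```text
time: 49.05
ee_pos: [0.5832, 0.2431, 0.0061]
eef_rot: [0.0, 0.846, 0.533, -0.002]
wrist_force: [-0.0, 1.1, -0.6]
gripper_width: 1.0
grip_force: 0.0
```

arm_command --motion "-1 0 0 0 0; -1 0 0 0 0; -1 0 0 0 0; -1 0 0 0 0"

```text
time: 49.38
ee_pos: [0.5859, 0.2453, 0.0112]
eef_rot: [0.0, 0.846, 0.533, 0.001]
wrist_force: [-0.5, -0.2, -0.2]
gripper_width: 1.001
grip_force: 0.0
```

arm_command --motion "-1 -0.0005 0 -0.003 0; -1 -0.0005 0 -0.0065 0; -1 -0.0005 0 -0.0065 0; 0.5 -0.0005 0 -0.0065 0; 1 -0.0005 0 -0.0065 0"

```text
time: 49.8
ee_pos: [0.5842, 0.2454, 0.0029]
eef_rot: [0.0, 0.846, 0.534, 0.0]
wrist_force: [0.5, 0.2, -0.5]
gripper_width: 0.746
grip_force: 0.0
```

arm_command --motion "1 0 0 0 0; 1 0 0 0 0; 1 0 0 0 0; 1 0 0 0 0; 1 0 0 0 0"

```text
time: 50.22
ee_pos: [0.5844, 0.2454, 0.0034]
eef_rot: [-0.0, 0.846, 0.534, 0.0]
wrist_force: [-0.5, -0.3, 5.3]
gripper_width: 0.412
grip_force: 59.2
```

arm_command --motion "-1 0 0 0 0; -1 0 0 0 0; -1 0 0 0 0.1; -1 0 0 0 0.2; -1 0 0 0 0.3"

```text
time: 50.63
ee_pos: [0.5841, 0.2453, 0.0026]
eef_rot: [0.0, 0.755, 0.656, -0.0]
wrist_force: [-0.0, -0.1, -0.3]
gripper_width: 1.002
grip_force: 0.0
```

arm_command --motion "-1 0 0 0 0.12; -1 0 0 0 0.24; -1 0 0 0 0.36; -1 0 0 0 0.48; -1 0 0 0 0.6"

```text
time: 51.05
ee_pos: [0.5842, 0.2452, 0.0027]
eef_rot: [0.0, 0.527, 0.85, -0.0]
wrist_force: [-0.7, -0.1, 0.6]
gripper_width: 0.997
grip_force: 0.0
```

arm_command --motion "-1 0 0 0 0.12; -1 0 0 0 0.24; -1 0 0 0 0.36; -1 0 0 0 0.48; -1 0 0 0 0.6"

```text
time: 51.47
ee_pos: [0.5841, 0.2452, 0.0027]
eef_rot: [0.0, 0.252, 0.968, -0.0]
wrist_force: [0.7, -0.7, 0.3]
gripper_width: 1.001
grip_force: 0.0
```

arm_command --motion "-1 0 0 0 0; -1 0 0 0 0; 0 0 0 0 0; 0.5 0 0 0 0; 1 0 0 0 0"

```text
time: 51.88
ee_pos: [0.5841, 0.2454, 0.0027]
eef_rot: [-0.0, 0.256, 0.967, -0.0]
wrist_force: [-0.1, -0.0, 0.8]
gripper_width: 0.606
grip_force: 0.0
```

arm_command --motion "1 0 0 0 0; 1 0 0 0 0; 1 0 0 0 0; 1 0 0 0 0; 1 0 0 0 0"

```text
time: 52.3
ee_pos: [0.5843, 0.2455, 0.0032]
eef_rot: [0.0, 0.255, 0.967, 0.0]
wrist_force: [-0.9, 0.4, 5.4]
gripper_width: 0.408
grip_force: 59.9
```

arm_command --motion "1 0 0 0.01 0; 1 0 0 0.03 0; 1 0 0 0.06 0; 1 0 0 0.1 0; 1 0 0 0.13 0"

```text
time: 52.72
ee_pos: [0.5845, 0.245, 0.1355]
eef_rot: [0.0, 0.255, 0.967, 0.0]
wrist_force: [0.7, -0.9, -0.7]
gripper_width: 0.41
grip_force: 59.9
```

arm_command --motion "1 -0.002 -0.035 0 0; 1 -0.004 -0.07 0 0; 1 -0.006 -0.105 0 0; 1 -0.008 -0.14 0 0; 1 -0.01 -0.175 0 0"

```text
time: 53.13
ee_pos: [0.5738, 0.0688, 0.1334]
eef_rot: [0.0, 0.255, 0.967, 0.0]
wrist_force: [0.6, 0.2, -0.1]
gripper_width: 0.405
grip_force: 59.9
```

arm_command --motion "1 -0.002 -0.03 0 0; 1 -0.004 -0.06 0 0; 1 -0.006 -0.09 0 0; 1 -0.0069 -0.0988 0 0; 1 -0.0069 -0.0988 0 0"

```text
time: 53.55
ee_pos: [0.5668, -0.0323, 0.1335]
eef_rot: [0.0, 0.258, 0.966, -0.0]
wrist_force: [0.4, 0.7, 0.2]
gripper_width: 0.404
grip_force: 59.9
```

arm_command --motion "1 0 0 -0.01 0; 1 0 0 -0.02 0; 1 0 0 -0.03 0; 1 0 0 -0.035 0; 1 0 0 -0.035 0"

```text
time: 53.97
ee_pos: [0.5661, -0.0273, 0.0957]
eef_rot: [-0.002, 0.254, 0.967, -0.001]
wrist_force: [0.1, 0.6, -1.4]
gripper_width: 0.407
grip_force: 59.9
```

arm_command --motion "1 0 0 0 0; 1 0 0 0 0; 1 0 0 0 0; 1 0 0 0 0; 1 0 0 0 0"

```text
time: 54.38
ee_pos: [0.5675, -0.0285, 0.0981]
eef_rot: [0.0, 0.255, 0.967, 0.0]
wrist_force: [0.0, -0.6, 0.4]
gripper_width: 0.405
grip_force: 59.9
```

arm_command --motion "1 0 0 -0.003 0; 1 0 0 -0.006 0; 1 0 0 -0.01 0; 1 0 0 -0.013 0; 1 0 0 -0.015 0"

```text
time: 54.8
ee_pos: [0.567, -0.0285, 0.0822]
eef_rot: [-0.0, 0.255, 0.967, -0.0]
wrist_force: [0.3, -0.7, -1.0]
gripper_width: 0.406
grip_force: 59.9
```

arm_command --motion "1 0 0 0 0; 1 0 0 -0.001 0; 1 0 0 -0.002 0; 1 0 0 -0.003 0; 1 0 0 -0.004 0"

```text
time: 55.22
ee_pos: [0.5674, -0.0285, 0.0788]
eef_rot: [0.0, 0.255, 0.967, 0.0]
wrist_force: [0.2, -0.8, -0.2]
gripper_width: 0.407
grip_force: 59.9
```

arm_command --motion "1 0 0 -0.001 0; 1 0 0 -0.002 0; 1 0 0 -0.003 0; 1 0 0 -0.004 0; 1 0 0 -0.004 0"

```text
time: 55.63
ee_pos: [0.5672, -0.0284, 0.0746]
eef_rot: [-0.0, 0.255, 0.967, -0.0]
wrist_force: [0.4, -0.3, -0.2]
gripper_width: 0.404
grip_force: 59.9
```

arm_command --motion "1 0 0 -0.0015 0; 1 0 0 -0.003 0; 1 0 0 -0.0045 0; 1 0 0 -0.006 0; 1 0 0 -0.0065 0"

```text
time: 56.05
ee_pos: [0.5672, -0.0284, 0.068]
eef_rot: [-0.0, 0.255, 0.967, 0.0]
wrist_force: [-0.2, 0.1, -0.1]
gripper_width: 0.408
grip_force: 59.9
```

arm_command --motion "1 0 0 -0.001 0; 1 0 0 -0.002 0; 1 0 0 -0.0025 0; 1 0 0 -0.0025 0; 1 0 0 -0.0025 0"

```text
time: 56.47
ee_pos: [0.5674, -0.0285, 0.0661]
eef_rot: [0.0, 0.255, 0.967, 0.0]
wrist_force: [-1.2, 0.1, 5.2]
gripper_width: 0.405
grip_force: 60.4
```

Seated. Release, retreat and check the stack.

arm_command --motion "0.2 0 0 0 0; 0 0 0 0 0; -0.5 0 0 0 0; -1 0 0 0 0; -1 0 0 0 0"

```text
time: 56.88
ee_pos: [0.5672, -0.0286, 0.0656]
eef_rot: [-0.0, 0.255, 0.967, -0.0]
wrist_force: [-0.8, 0.3, 0.3]
gripper_width: 0.897
grip_force: 0.0
```

arm_command --motion "-1 0 0 0.01 0; -1 0 0 0.03 0; -1 0 0 0.06 0; -1 0 0 0.09 0; -1 0 0 0.124 0"

```text
time: 57.3
ee_pos: [0.5665, -0.0288, 0.1911]
eef_rot: [-0.001, 0.255, 0.967, -0.0]
wrist_force: [0.8, 0.2, -0.1]
gripper_width: 1.001
grip_force: 0.0
```

arm_command --motion "1 0.01 -0.03 0 0.07; 1 0.02 -0.06 0 0.14; 1 0.03 -0.09 0 0.21; 1 0.04 -0.12 0 0.28; 1 0.05 -0.15 0 0.306"

```text
time: 57.72
ee_pos: [0.6176, -0.1799, 0.1908]
eef_rot: [0.0, 0.103, 0.995, 0.0]
wrist_force: [1.0, 0.6, -0.5]
gripper_width: 0.3
grip_force: 0.0
```

arm_command --motion "1 0.02 -0.03 0 0; 1 0.04 -0.06 0 0; 1 0.06 -0.09 0 0; 1 0.0706 -0.104 0 0; 1 0.0706 -0.104 0 0"

```text
time: 58.13
ee_pos: [0.688, -0.2876, 0.1897]
eef_rot: [-0.0, 0.107, 0.994, -0.002]
wrist_force: [-0.7, 1.3, 1.0]
gripper_width: -0.002
grip_force: 0.0
```

arm_command --motion "1 0 0 0 0; 1 0 0 0 0; 1 0 0 0 0; 1 0 0 0 0; 1 0 0 0 0"

```text
time: 58.55
ee_pos: [0.688, -0.2813, 0.1903]
eef_rot: [0.0, 0.104, 0.995, 0.0]
wrist_force: [0.2, 0.4, -0.5]
gripper_width: 0.0
grip_force: 0.0
```

Run:
```python
from h import *
snap("13"); s=robot.state(); print(s["ee_pos"],s["eef_rot"])
im=cv2.imread("pics/side_13.png")[140:260,250:390]
cv2.imwrite("pics/l13.png",cv2.resize(im,None,fx=5,fy=5,interpolation=cv2.INTER_CUBIC))
```

```text
[ 0.68794126 -0.28171085  0.1902002 ] [1.84144124e-04 1.04292549e-01 9.94546633e-01 1.56607398e-04]
```

View pics/l13.png

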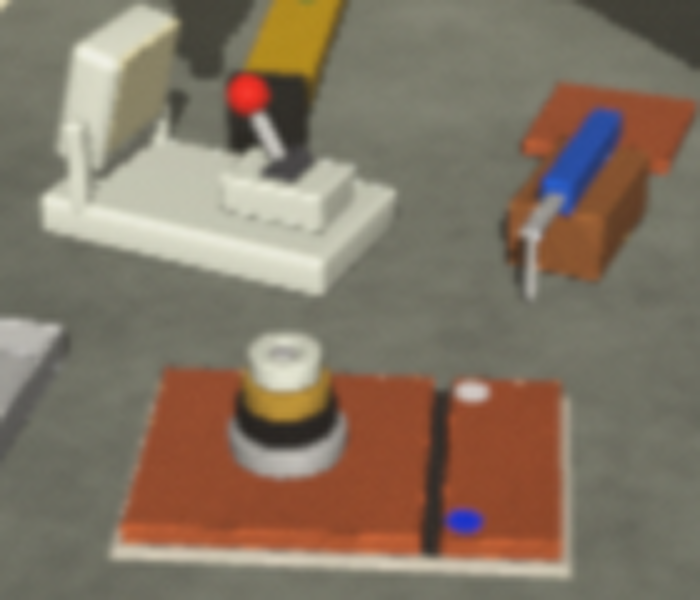

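The stack is seated in order and level, the file is on its rest, and the lever is still on. Now I'll pull the lever back.

arm_command --motion "1 0 -0.0005 -0.015 0; 1 0 -0.0005 -0.03 0; 1 0 -0.0005 -0.045 0; 1 0 -0.0005 -0.055 0; 1 0 -0.0005 -0.06 0"

```text
time: 59.07
ee_pos: [0.6872, -0.2823, 0.1281]
eef_rot: [-0.001, 0.105, 0.995, 0.0]
wrist_force: [0.5, 0.3, -0.2]
gripper_width: -0.001
grip_force: 0.0
```

arm_command --motion "1 0 0 -0.01 0; 1 0 0 -0.02 0; 1 0 0 -0.03 0; 1 0 0 -0.038 0; 1 0 0 -0.043 0"

```text
time: 59.48
ee_pos: [0.6874, -0.2828, 0.0853]
eef_rot: [-0.001, 0.105, 0.994, 0.0]
wrist_force: [0.7, -0.6, 0.8]
gripper_width: 0.0
grip_force: 0.0
```

arm_command --motion "1 -0.008 0.0017 0 0; 1 -0.016 0.0034 0 0; 1 -0.024 0.005 0 0; 1 -0.032 0.0068 0 0; 1 -0.038 0.008 0 0"

```text
time: 59.9
ee_pos: [0.649, -0.275, 0.0874]
eef_rot: [0.0, 0.105, 0.994, 0.0]
wrist_force: [1.8, -0.1, 1.2]
gripper_width: 0.008
grip_force: 0.7
```

arm_command --motion "1 -0.005 0.001 0 0; 1 -0.01 0.002 0 0; 1 -0.015 0.0032 0 0; 1 -0.018 0.0038 0 0; 1 -0.018 0.0038 0 0"

```text
time: 60.32
ee_pos: [0.6309, -0.2709, 0.0866]
eef_rot: [-0.001, 0.105, 0.994, 0.0]
wrist_force: [0.5, -0.6, -0.1]
gripper_width: 0.002
grip_force: 0.0
```

arm_command --motion "1 -0.002 0.0004 0 0; 1 -0.004 0.0008 0 0; 1 -0.006 0.0012 0 0; 1 -0.006 0.0012 0 0; 1 -0.006 0.0012 0 0"

```text
time: 60.73
ee_pos: [0.6281, -0.2702, 0.087]
eef_rot: [0.002, 0.104, 0.995, -0.001]
wrist_force: [8.8, -1.7, -4.7]
gripper_width: -0.001
grip_force: 4.1
```

The lever is at its stop. Back off, rise and verify.

arm_command --motion "1 0.01 -0.002 0 0; 1 0.02 -0.004 0 0; 1 0.025 -0.005 0.02 0; 1 0.025 -0.005 0.05 0; 1 0.025 -0.005 0.08 0"

```text
time: 61.15
ee_pos: [0.6501, -0.2747, 0.1663]
eef_rot: [-0.002, 0.105, 0.995, 0.0]
wrist_force: [0.4, -0.3, -0.1]
gripper_width: 0.001
grip_force: 0.0
```

arm_command --motion "1 0 0 0.04 0; 1 -0.02 0.03 0.08 0; 1 -0.04 0.06 0.1 0; 1 -0.06 0.09 0.1 0; 1 -0.08 0.1 0.1 0"

```text
time: 61.57
ee_pos: [0.5712, -0.1708, 0.2685]
eef_rot: [0.001, 0.103, 0.995, 0.001]
wrist_force: [0.8, 0.8, -0.2]
gripper_width: -0.002
grip_force: 0.0
```

arm_command --motion "1 0 0 0 0; 1 0 0 0 0; 1 0 0 0 0; 1 0 0 0 0; 1 0 0 0 0"

```text
time: 61.98
ee_pos: [0.5712, -0.1759, 0.2663]
eef_rot: [-0.0, 0.105, 0.994, -0.0]
wrist_force: [-0.2, 0.4, 0.1]
gripper_width: -0.003
grip_force: 0.0
```

Run:
```python
from h import *
snap("14"); s=robot.state(); print(s["ee_pos"],s["time"],s["wrist_force"])
for t in("0","14"):
    im=cv2.imread(f"pics/side_{t}.png")[:,:,::-1].astype(int)
    m=(im[:,:,0]>150)&(im[:,:,1]<60)&(im[:,:,2]<60); v,u=np.nonzero(m[130:190,270:340]); print("red",u.mean()+270,v.mean()+130,len(u))
# changes outside the arm/stub: bystanders (float, tray, spare tile, file)
a=cv2.imread("pics/side_0.png").astype(int);b=cv2.imread("pics/side_14.png").astype(int);d=abs(a-b).max(2)
for n,(x,y,w,h) in {"float":(150,250,100,85),"tray":(190,200,75,50),"file/rest":(345,150,45,55)}.items(): print(n,(d[y:y+h,x:x+w]>40).mean().round(3))
a=cv2.imread("pics/top_0.png").astype(int);b=cv2.imread("pics/top_14.png").astype(int);d=abs(a-b).max(2)
for n,(x,y,w,h) in {"float":(170,120,90,42),"tray":(264,105,76,48),"spare":(440,220,48,40),"file":(374,225,66,28)}.items(): print(n,(d[y:y+h,x:x+w]>40).mean().round(3))
print("white",find("side","14","white",(.5674,-.028),30),proj("side",[.5674,-.0283,.07]))
```

```text
[ 0.57105189 -0.1757931   0.26626923] 62.0833 [-0.31533643  0.06674372  0.24285907]
red 313.775 161.4 40
red 314.25531914893617 161.48936170212767 47
float 0.0
tray 0.0
file/rest 0.251
float 0.0
tray 0.0
spare 0.16
file 0.538
white [(119, [300, 207, 14, 11], [306.6, 212.0]), (42, [302, 230, 12, 5], [307.7, 232.3]), (144, [276, 249, 60, 5], [305.2, 251.3])] [306.3 212. ]
```

The ball is back at its starting pixel, so the lamp is off. The float and tray are unchanged. The remaining differences near the file and spare tile look like the arm and its shadow.

```bash
python3 -c "
from bench import robot
print(robot.close_job())"
```

```text
the job is handed in; nothing more can be done
None
```

The job is handed in at about 62 s: lamp switched on, joint filed from the white dot to the blue dot, file back on its rest, all four collars seated widest to smallest, lamp off; the tray and float pictures match the start, but the arm hid the spare tile from the last check.

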